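# Square up a rack post with a fitter's square and hold it

## Task

On the bench lies the corner of a red storage-rack frame whose post leans in towards its sill on a stiff bolt. Take the fitter's square by its wooden handle and, keeping it flat on the bench, press it right into the inside corner, short leg flush along the sill and long leg flush along the post, so that the square swings the post out to a true right angle; move the post only with the square and leave the other parts on the bench where they are. Finish still gripping the square and pressing it against both sill and post: do not let go.

Things in the scene. Friction and masses are not known exactly. Their poses are not given: they have to be found in the camera images.
- square_grip (a point): Fitter's square: loose steel L, 0.4 kg, flat on the bench. Point: middle of its upright wooden handle, 45 mm over the underside. z up, x along the short leg and y along the long leg, both away from the heel (outer corner). Handle 22 mm thick, 60 long, top at 78 mm, on a diagonal brace: its length runs along (x, -y), so grip its thickness along (x, y), the line to the heel.
- square_heel (a point): Outer corner of the square at its underside, axes as square_grip, at x = y = -57 mm from the handle's middle. Short leg: dark steel, 120 mm long from here, 22 wide, 16 high; its outer face is y = 0. Long leg: bright steel, 160 mm long from here, 28 wide, 11 high; its outer face is x = 0.
- frame_corner (a point): Inside corner of the red frame at bench level, fixed in a run. z up, x along the sill's inner face away from the corner, y where the post's inner face runs when truly square. The square goes in the quarter x > 0, y > 0, its heel here and its axes along these. The bolt of the post is at x = -15, y = 25 mm (head 28 mm above the bench).
- sill: The fixed red sill bar, 260 x 40 mm, 20 mm high; origin under its centre, at x = 90, y = -20 mm in the frame_corner axes, same axes. Its inner face is the one on y = 0 of frame_corner.
- post_end (a point): Free end of the red post: the end of its inner face, at bench level, 220 mm from the inside corner. The post is a bar 30 mm wide, top 22 mm above the bench, underside 4 mm. Its y axis points along the post away from the corner, x towards the square's side.
- post (a joint): Angle of the post about its upright bolt, rad: 0 is a true right angle, negative leans in over the place for the square (narrow corner), positive is past the right angle. Starts at -0.14 to -0.06; stiff (about 0.25 N m of friction), stays where it is left; range -0.25 to 0.25.
- bin_center (a point): Bystander: blue open plastic bin with odd parts in it, 110 x 170 x 55 mm; its centre, half-way up.
- bearing_center (a point): Bystander: steel bearing ring lying flat, 72 mm across, 20 mm high; its centre.
- flange_center (a point): Bystander: green flanged hub, 90 mm across at the foot, 35 mm high; its centre, half-way up.
- carton_center (a point): Bystander: small closed cardboard carton, 70 x 100 x 45 mm; its centre, half-way up.
Things that resemble listed ones, but are neither listed nor needed, are in the scene too. What is meant by the part that bears square_grip is not orange or yellow, and is the larger of those in its own colour.

How it is judged:
By the outcome, as a careful person would: the job done as asked, in the order asked, and still so for the second after the job is handed in, while the arm keeps its last pose, push and grip.
It also fails if it takes over 38 s, if anything falls off the work surface, if the arm or the gripper's body presses on something with over 40 N, if the wrist force passes 120 N, or if a joint passes its speed limit or range.

## Robot

A 6-joint arm with a two-finger parallel gripper is mounted at the origin on the work surface. World frame = base frame: x ahead of the robot, y to its left, z up, the work surface at z = 0. Lengths are in m, angles in rad, forces in N, time in s.
With the tool pointing down it reaches from about 0.35 to 0.775 m from the base axis. Payload 7.3 kg.
Tool frame: the origin (TCP) lies at the very end of the fingers, on their centre line; the grasp point (between the pads) lies 19 mm behind it; z points along the fingers, x is the direction in which the jaws open and shut, and the axes are right-handed (so a half turn about z gives the same grasp; the last joint's range is limited). The gripper opens to 92 mm and grips with 3 to 60 N. Pads are 19 mm wide; open, the fingers measure 130 mm over their backs; the gripper's body (75 mm by 190 mm) begins 47 mm behind the grasp point.
Start: joints at [-1.492, 0.342, 1.524, -0, 1.275, -0.146], TCP at [0.117, -0.512, 0.227] pointing down, gripper open.
Joint ranges: [-2.53, 2.53], [-0.77, 2.02], [0.04, 2.7], [-1, 4.14], [0.28, 2.66], [-3.11, 3.11]. Speed limits (rad/s): [2.57, 2.57, 3.14, 3.14, 3.14, 3.14].

## Interface

Orientations are given as [roll, pitch, yaw] about the fixed x, y, z axes, in that order (R = Rz(yaw) Ry(pitch) Rx(roll)).
In Python, from cell import observe, read_camera, camera_params, hand_in gives the robot as it stands.
- The arm moves only by the tool apply_moves, never from a script. Its argument "increments" is a list of rows, each an object with "grip": the opening, from 0 (shut) to 1 (fully open); "linear": the shift along the world's x, y, z in mm, a list of three; "turn": the turn, a rotation vector about the world's x, y, z in units of 6 degrees (1.0 is 6 degrees), a list of three. A call has 1 to 10 rows; each row is the pose to reach, as a shift and turn from the pose commanded when the call began; what a row does not reach only later rows make up. A row lasts 1/10 s, in which the tool goes at most 50 mm and 8.59 degrees, less where a joint would pass 70% of its speed; a pose out of reach is approached as far as the arm can. A call with a gripper value outside its range is refused whole. The fingers move at their own pace and stop on an object; "grip_force" is the grip in N (left out, the last holds). Time passes only in rows, so rows that repeat a pose let the fingers close. It gives the time, the measured TCP pose, the force and the opening at its end, in the units of the state.
- observe(): the state, without advancing time (a new reading comes with each control period).
- read_camera(name): name is "scene" or "side" or "wrist"; returns the picture (420x560x3 uint8, red, green, blue); there is no depth.
- camera_params(name): a dict with "camera_matrix" (3x3 intrinsics, pixels), "world_to_cam" (4x4, takes a point from world to camera coordinates); the wrist camera has in their place "hand_eye" (4x4, takes a point from camera to tool coordinates, whose origin is the TCP and whose axes are the tool frame's). Camera axes: x right, y up, looking along -z (the intrinsics and any distortion apply to the point x, -y, -z); pixel columns grow to the right and rows downward; lengths in m; the calibration is good to about 2 mm. A picture is of the moment at which its call begins: read the wrist's pose just before it. camera_params takes no time and is no camera call.
- hand_in(): hands the job in, once; it reports no verdict.
The state is a dict: "time": time; "qpos": joint angles; "qvel": joint speeds; "joint_efforts": joint torques, N m; "tool_pos": TCP position; "tool_rot": TCP orientation; "contact_force": force on the tool from outside, world axes, zero at the start; "torque": the same for the moment, N m; "opening": finger opening in m.
Only numpy, scipy, OpenCV 4.12 (cv2) and the standard library are available. Lean on these libraries where they do the work, as an engineer would, in place of code of your own. Each camera call takes 0.05 s, during which the arm holds its last target.

## Working session

There is one attempt and no reset: what is moved stays moved. The work goes in short steps, Python scripts to look and compute and a tool call to move; the robot and the scene stay as the last step left them, time stands still between calls to the robot, and variables do not carry over. Pictures are saved under pics/ and viewed, and the job is handed in when it is done.

Besides the shell and the picture viewer there is one more tool, called after "Call:" by a JSON object that holds its "name" and its "arguments". apply_moves: Moves the arm, as the interface text tells. Its arguments: {"type":"object","properties":{"increments":{"type":"array","items":{"type":"object","properties":{"grip":{"type":"number"},"linear":{"type":"array","items":{"type":"number"}},"turn":{"type":"array","items":{"type":"number"}}}}},"grip_force":{"type":"number"}},"required":["increments"]}

```bash
mkdir -p pics; ls; cat > h.py <<'E'
import numpy as np, cv2
from cell import observe, read_camera, camera_params, hand_in
def save(n,f):
    im=read_camera(n); cv2.imwrite('pics/'+f,im[:,:,::-1]); return im
E
python3 - <<'E'
from h import *
for n in ('scene','side','wrist'):
    p=camera_params(n); print(n,{k:np.round(np.array(v),4).tolist() if not isinstance(v,str) else v for k,v in p.items()})
s=observe();print(s)
for n in ('scene','side','wrist'): save(n,n+'0.png')
E
```

```text
pics
scene {'camera_matrix': [[489.4721, 0.0, 278.6427], [0.0, 489.4721, 212.1836], [0.0, 0.0, 1.0]], 'world_to_cam': [[0.7579, 0.6522, -0.012, -0.3485], [-0.3322, 0.4018, 0.8533, 0.1488], [0.5614, -0.6428, 0.5212, -1.9162], [0.0, 0.0, 0.0, 1.0]]}
side {'camera_matrix': [[473.1498, 0.0, 282.0525], [0.0, 473.1498, 207.7628], [0.0, 0.0, 1.0]], 'world_to_cam': [[-0.7926, -0.6097, -0.0075, 0.3751], [0.2912, -0.3893, 0.8739, -0.2793], [-0.5357, 0.6905, 0.4861, -0.9971], [0.0, 0.0, 0.0, 1.0]]}
wrist {'camera_matrix': [[346.3749, 0.0, 280.3719], [0.0, 346.3749, 210.7254], [0.0, 0.0, 1.0]], 'hand_eye': [[1.0, -0.0005, 0.0011, -0.0015], [-0.0002, -0.9548, -0.2972, -0.0806], [0.0012, 0.2972, -0.9548, -0.1579], [0.0, 0.0, 0.0, 1.0]]}
{'time': 0.0, 'qpos': array([-1.49201609e+00,  3.42752186e-01,  1.52505706e+00,  3.54790478e-06,
        1.27540904e+00, -1.46002491e-01]), 'qvel': array([ 0.00112759, -0.00085216,  0.00098853,  0.00121762,  0.00039747,
       -0.00082081]), 'joint_efforts': array([-3.35640041e-03, -4.31246674e+01, -2.44223464e+01,  7.15253293e-02,
        5.60526608e-02, -1.22711663e-04]), 'tool_pos': array([ 0.11700698, -0.51135481,  0.22601571]), 'tool_rot': array([-3.14135279e+00,  1.60784342e-03, -1.34601444e+00]), 'contact_force': array([-0.45825841,  0.23320369,  0.61919223]), 'torque': array([0.02623974, 0.043018  , 0.03527127]), 'opening': 0.091751702634648}
```

View pics/scene0.png

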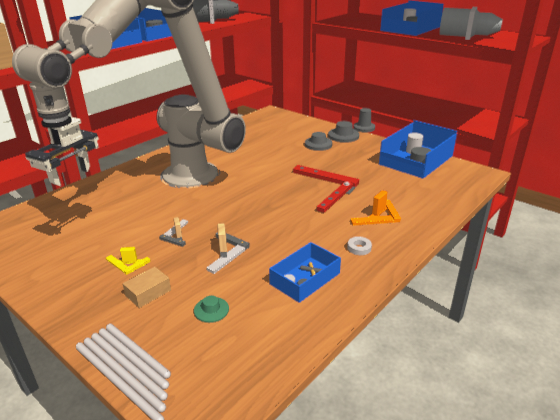

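View pics/side0.png

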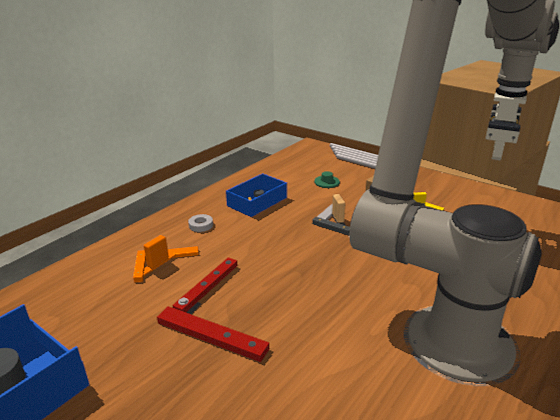

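View pics/wrist0.png

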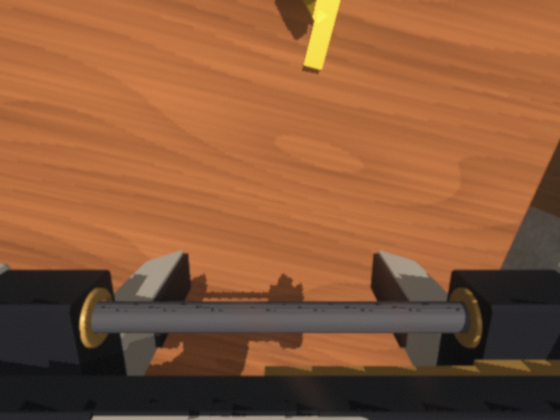

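The scene view shows two wooden-handled squares, a small one at (175,232) and a larger one at (228,248). The red frame has its sill and post meeting near (350,185). I'll zoom in on these.

```bash
python3 - <<'E'
import cv2
a=cv2.imread('pics/scene0.png')
cv2.imwrite('pics/z1.png',cv2.resize(a[205:285,150:265],None,fx=6.9,fy=6.9,interpolation=cv2.INTER_CUBIC))
cv2.imwrite('pics/z2.png',cv2.resize(a[155:225,280:400],None,fx=6.6,fy=6.6,interpolation=cv2.INTER_CUBIC))
b=cv2.imread('pics/side0.png')
cv2.imwrite('pics/z3.png',cv2.resize(b[245:370,140:290],None,fx=4.8,fy=4.8,interpolation=cv2.INTER_CUBIC))
E
```

```text
(no output)
```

View pics/z1.png

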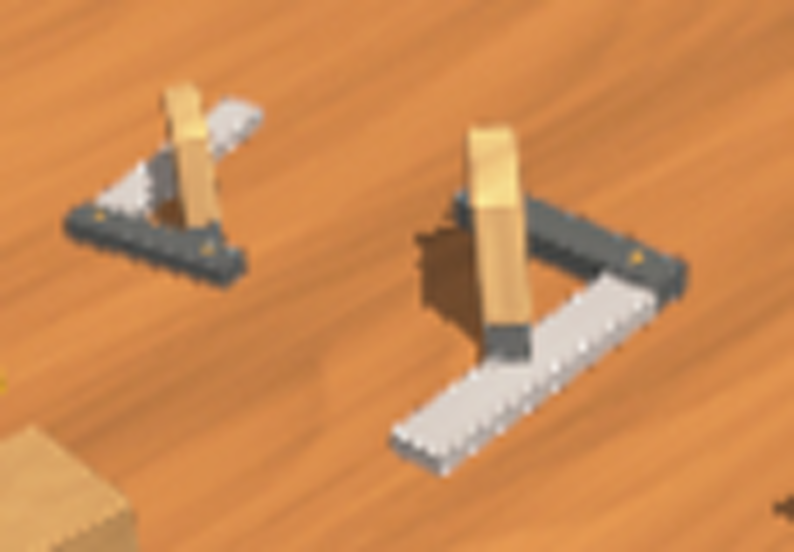

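View pics/z2.png

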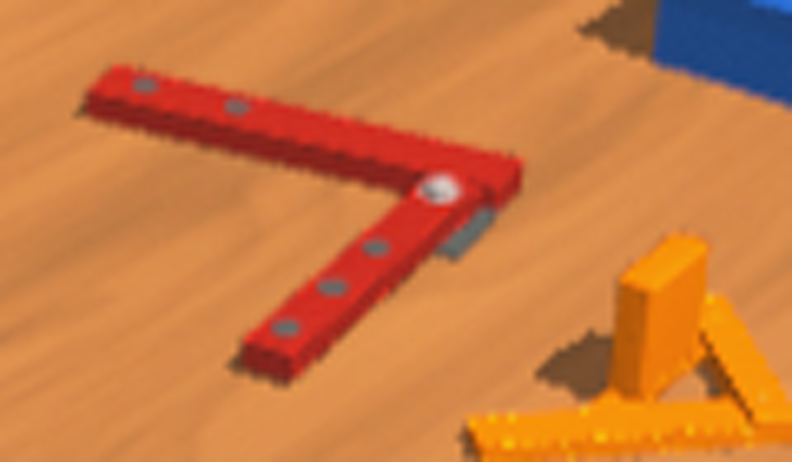

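View pics/z3.png

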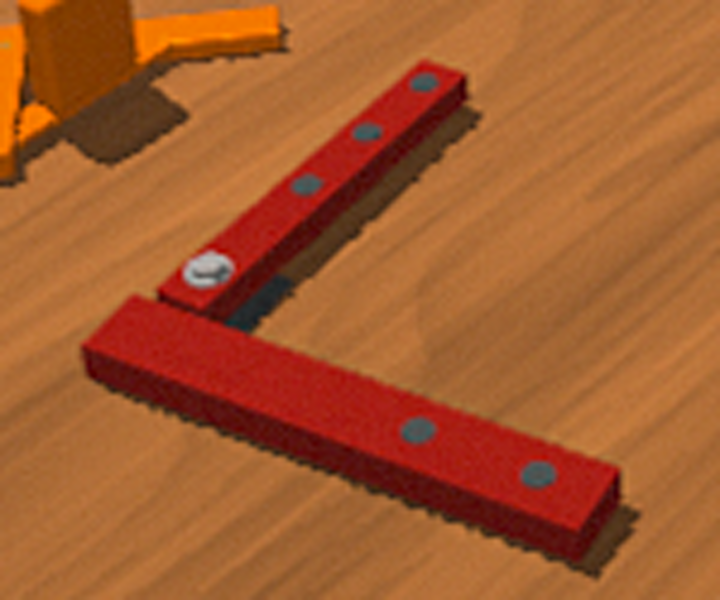

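```bash
cat >> h.py <<'E'
def proj(n,P):
    c=camera_params(n);W=np.array(c['world_to_cam']);K=np.array(c['camera_matrix'])
    P=np.atleast_2d(P);q=P@W[:3,:3].T+W[:3,3]; q=q*[1,-1,-1]; u=q@K.T; return u[:,:2]/u[:,2:]
def unproj(n,uv,z,s=None):
    c=camera_params(n);K=np.array(c['camera_matrix'])
    if n=='wrist':
        from scipy.spatial.transform import Rotation as R
        H=np.array(c['hand_eye']);T=np.eye(4);T[:3,:3]=R.from_euler('xyz',s['tool_rot']).as_matrix();T[:3,3]=s['tool_pos']
        C=T@H
    else: C=np.linalg.inv(np.array(c['world_to_cam']))
    d=np.linalg.solve(K,[uv[0],uv[1],1])*[1,-1,-1]; d=C[:3,:3]@d;o=C[:3,3]
    return o+d*(z-o[2])/d[2]
E
python3 - <<'E'
from h import *
np.set_printoptions(precision=4,suppress=True)
f=lambda p,s,o:(p[0]/s+o[0],p[1]/s+o[1])
print('sill side')
for p in [(135,297),(85,345),(620,475),(580,530)]: print(unproj('side',f(p,4.8,(140,245)),.02)[:2])
print('post side inner,outer end; near outer')
for p in [(467,80),(425,62),(160,293)]: print(unproj('side',f(p,4.8,(140,245)),.022)[:2])
print('bolt',unproj('side',f((208,268),4.8,(140,245)),.028)[:2])
print('scene: sill -x inner? , x end outer/inner; post end')
for p in [(522,160),(85,92),(118,68)]: print(unproj('scene',f(p,6.6,(280,155)),.02)[:2])
for p in [(245,348),(292,362)]: print(unproj('scene',f(p,6.6,(280,155)),.022)[:2])
print('bolt',unproj('scene',f((440,187),6.6,(280,155)),.028)[:2])
print('square heel,longend in,out, shortend, handletop 4')
print(unproj('scene',f((688,265),6.9,(150,205)),.016)[:2])
for p in [(392,437),(443,462)]:print(unproj('scene',f(p,6.9,(150,205)),.011)[:2])
print(unproj('scene',f((460,190),6.9,(150,205)),.016)[:2])
for p in [(470,130),(512,128),(520,200),(474,205),(495,165)]:print(unproj('scene',f(p,6.9,(150,205)),.078)[:2])
b=cv2.imread('pics/side0.png')
cv2.imwrite('pics/z4.png',cv2.resize(b[180:245,290:390],None,fx=7,fy=7,interpolation=cv2.INTER_CUBIC))
E
```

```text
sill side
[0.5542 0.3156]
[0.547  0.3513]
[0.3014 0.2663]
[0.2953 0.3002]
post side inner,outer end; near outer
[0.5451 0.0946]
[0.5745 0.0959]
[0.545  0.3081]
bolt [0.5346 0.2867]
scene: sill -x inner? , x end outer/inner; post end
[0.5537 0.3498]
[0.309  0.2603]
[0.3039 0.2976]
[0.5594 0.0827]
[0.586  0.0868]
bolt [0.5443 0.2808]
square heel,longend in,out, shortend, handletop 4
[ 0.5228 -0.2072]
[ 0.5089 -0.3691]
[ 0.5372 -0.3669]
[ 0.4022 -0.2305]
[ 0.4431 -0.2563]
[ 0.4559 -0.2436]
[ 0.499  -0.2803]
[ 0.4869 -0.2952]
[ 0.4715 -0.2685]
```

View pics/z4.png

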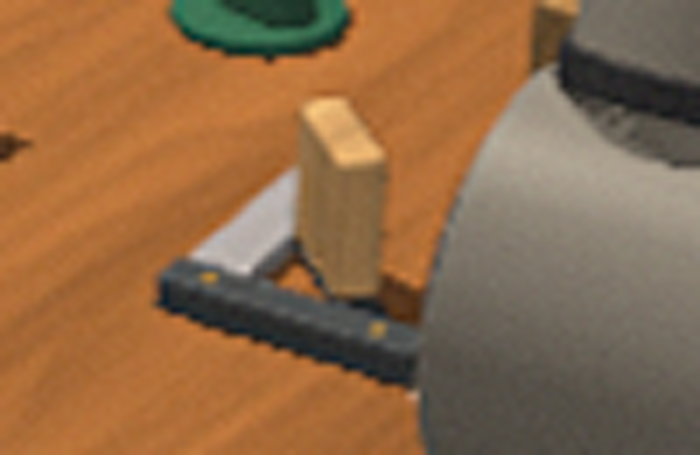

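Both squares and the frame are visible. The target is the larger wooden-handled square, with its handle near (0.472, -0.269) and x axis at about -173°. I'll move the wrist above it.

Call:
{"name": "apply_moves", "arguments": {"increments": [{"grip": 1,"linear": [38,22,0],"turn": [0,0,-0.9]},{"grip": 1,"linear": [76,44,0],"turn": [0,0,-1.8]},{"grip": 1,"linear": [114,66,0],"turn": [0,0,-2.7]},{"grip": 1,"linear": [152,88,0],"turn": [0,0,-3.6]},{"grip": 1,"linear": [190,110,0],"turn": [0,0,-4.5]},{"grip": 1,"linear": [228,132,0],"turn": [0,0,-5.4]},{"grip": 1,"linear": [266,154,0],"turn": [0,0,-6.3]},{"grip": 1,"linear": [304,176,0],"turn": [0,0,-7.2]},{"grip": 1,"linear": [342,200,0],"turn": [0,0,-8.1]},{"grip": 1,"linear": [378,221,0],"turn": [0,0,-8.7]}]}}

```text
time: 1.15
tool_pos: [0.4965, -0.2893, 0.2265]
tool_rot: [3.141, -0.0, -2.26]
contact_force: [0.0, 0.0, 0.2]
opening: 0.0922
```

Call:
{"name": "apply_moves", "arguments": {"increments": [{"grip": 1,"linear": [0,0,0],"turn": [0,0,0]},{"grip": 1,"linear": [0,0,0],"turn": [0,0,0]},{"grip": 1,"linear": [0,0,0],"turn": [0,0,0]}]}}

```text
time: 1.45
tool_pos: [0.4942, -0.2912, 0.2265]
tool_rot: [3.141, -0.001, -2.257]
contact_force: [-0.1, -0.1, -0.4]
opening: 0.0921
```

```bash
python3 - <<'E'
from h import *
s=observe();print(s['time'],s['tool_pos'],s['tool_rot'],s['qpos'])
import json;json.dump([list(s['tool_pos']),list(s['tool_rot'])],open('w1.json','w'))
save('wrist','w1.png')
E
```

```text
1.45 [ 0.49421199 -0.29124284  0.22646359] [ 3.14073286e+00 -5.10769577e-04 -2.25715773e+00] [-6.65824931e-01  4.32443940e-01  1.38551351e+00 -5.08346066e-04
  1.32450533e+00  1.59145717e+00]
```

View pics/w1.png

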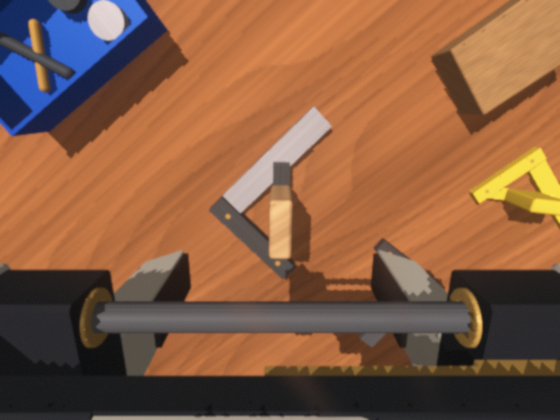

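```bash
python3 - <<'E'
import cv2
a=cv2.imread('pics/w1.png')
cv2.imwrite('pics/w1z.png',cv2.resize(a[100:285,200:340],None,fx=3.2,fy=3.2,interpolation=cv2.INTER_CUBIC))
cv2.imwrite('pics/w1y.png',cv2.resize(a[150:285,205:305],None,fx=4.4,fy=4.4,interpolation=cv2.INTER_CUBIC))
E
```

```text
(no output)
```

View pics/w1z.png

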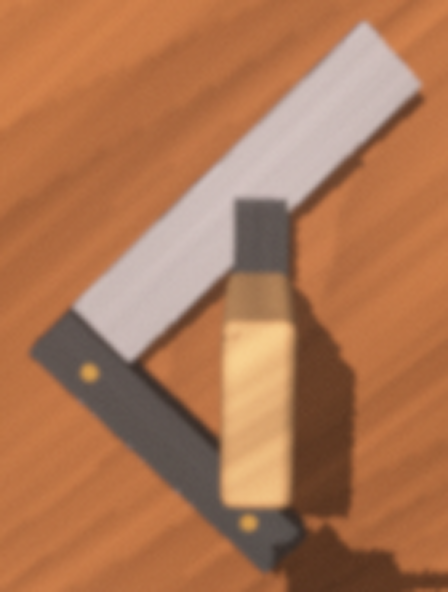

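View pics/w1y.png

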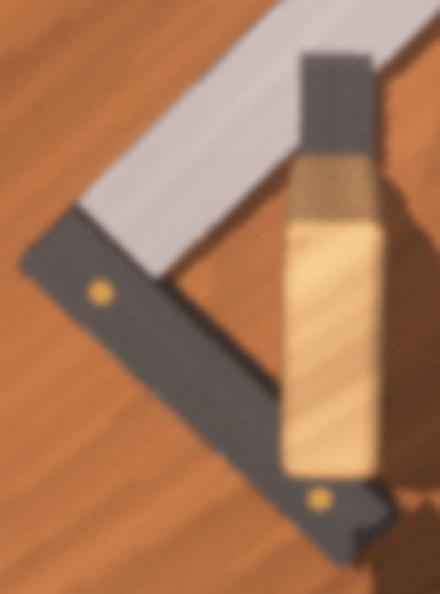

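```bash
python3 - <<'E'
from h import *
import json
from scipy.optimize import least_squares
np.set_printoptions(precision=4,suppress=True)
t=json.load(open('w1.json'));s=dict(tool_pos=np.array(t[0]),tool_rot=np.array(t[1]))
f=lambda p:(p[0]/3.2+200-.34,p[1]/3.2+100-.34)
c=np.array([57,57]);L=np.array([1,-1])/2**.5*30;T=np.array([1,1])/2**.5*11
obs=[((32,350),(0,0),16),((270,570),(120,0),16),((367,22),(0,160),11),((421,88),(28,160),11),((133,362),(28,22),11),
((222,320),c-L-T,78),((295,320),c-L+T,78),((222,506),c+L-T,78),((295,506),c+L+T,78)]
W=np.array([unproj('wrist',f(o[0]),o[2]/1e3,s)[:2] for o in obs]);M=np.array([o[1] for o in obs])/1e3
def res(p):
    R=np.array([[np.cos(p[2]),-np.sin(p[2])],[np.sin(p[2]),np.cos(p[2])]])
    return (M@R.T+p[:2]-W)
for idx in (slice(0,9),slice(0,5)):
    r=least_squares(lambda p:res(p)[idx].ravel(),[.52,-.2,-3.0]);p=r.x
    print(p,np.degrees(p[2]));print(res(p)*1e3)
    R=np.array([[np.cos(p[2]),-np.sin(p[2])],[np.sin(p[2]),np.cos(p[2])]])
    print('handle',R@[.057,.057]+p[:2],'heel dir deg',np.degrees(p[2])+225, 'yaw now',np.degrees(t[1][2]))
E
```

```text
[ 0.519  -0.2069 -3.0579] -175.20678944193543
[[ 0.4643  1.4378]
 [-0.5294  1.5675]
 [ 1.4581 -0.8826]
 [ 1.2159 -2.183 ]
 [ 0.8013 -0.0281]
 [-0.044  -0.5549]
 [-0.9837 -1.168 ]
 [-1.0859  0.7694]
 [-1.2965  1.0419]]
handle [ 0.467  -0.2684] heel dir deg 49.79321055806457 yaw now -129.3256114505853
[ 0.5184 -0.2069 -3.0588] -175.25491385227252
[[-0.1581  1.4308]
 [-1.1601  1.661 ]
 [ 0.7019 -0.9008]
 [ 0.4577 -2.1777]
 [ 0.1586 -0.0132]
 [-0.7272 -0.5434]
 [-1.6811 -1.1445]
 [-1.7366  0.8194]
 [-1.9613  1.1038]]
handle [ 0.4663 -0.2684] heel dir deg 49.74508614772748 yaw now -129.3256114505853
```

The wrist fit puts the handle at (0.467, -0.268) and the square's x axis at -175.2°. Before gripping, I'll look at the frame from above.

Call:
{"name": "apply_moves", "arguments": {"increments": [{"grip": 1,"linear": [12,38,14],"turn": [0,0,0]},{"grip": 1,"linear": [24,76,28],"turn": [0,0,0]},{"grip": 1,"linear": [36,115,42],"turn": [0,0,0]},{"grip": 1,"linear": [48,154,56],"turn": [0,0,0]},{"grip": 1,"linear": [60,192,70],"turn": [0,0,0]},{"grip": 1,"linear": [72,230,84],"turn": [0,0,0]},{"grip": 1,"linear": [84,269,98],"turn": [0,0,0]},{"grip": 1,"linear": [96,308,112],"turn": [0,0,0]},{"grip": 1,"linear": [108,346,126],"turn": [0,0,0]},{"grip": 1,"linear": [116,371,134],"turn": [0,0,0]}]}}

```text
time: 2.5
tool_pos: [0.6114, 0.0813, 0.3622]
tool_rot: [-3.14, 0.001, -2.257]
contact_force: [-0.3, 0.0, -0.3]
opening: 0.0915
```

Call:
{"name": "apply_moves", "arguments": {"increments": [{"grip": 1,"linear": [0,0,0],"turn": [0,0,0]},{"grip": 1,"linear": [0,0,0],"turn": [0,0,0]},{"grip": 1,"linear": [0,0,0],"turn": [0,0,0]}]}}

```text
time: 2.8
tool_pos: [0.6107, 0.0784, 0.3603]
tool_rot: [3.141, -0.001, -2.259]
contact_force: [-0.5, 0.8, -0.3]
opening: 0.0919
```

```bash
python3 - <<'E'
from h import *
s=observe();print(s['time'],s['tool_pos'],s['tool_rot'],s['qvel'])
import json;json.dump([list(s['tool_pos']),list(s['tool_rot'])],open('w2.json','w'))
save('wrist','w2.png')
E
```

```text
2.8 [0.61065487 0.07836404 0.36032663] [ 3.14109800e+00 -1.17562690e-03 -2.25907287e+00] [-0.00393284  0.00049098 -0.00138428  0.00309614  0.00134684  0.00280227]
```

View pics/w2.png

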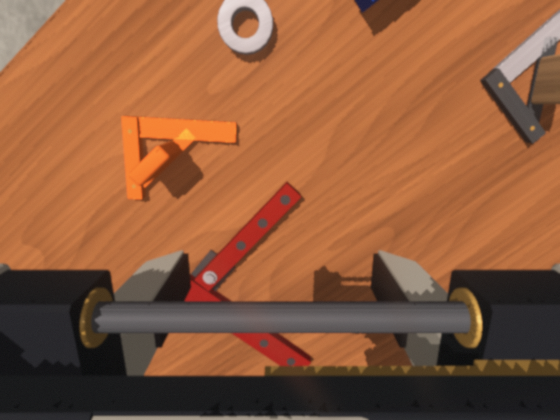

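The post is visible from (298,190) to (205,285), but the gripper hides most of the sill because I had the camera's offset direction reversed. I'll shift so the whole frame is in view.

Call:
{"name": "apply_moves", "arguments": {"increments": [{"grip": 1,"linear": [-31,25,-5],"turn": [0,0,0]},{"grip": 1,"linear": [-62,50,-10],"turn": [0,0,0]},{"grip": 1,"linear": [-93,75,-15],"turn": [0,0,0]},{"grip": 1,"linear": [-124,100,-20],"turn": [0,0,0]},{"grip": 1,"linear": [-155,125,-25],"turn": [0,0,0]},{"grip": 1,"linear": [-186,150,-30],"turn": [0,0,0]},{"grip": 1,"linear": [-217,175,-35],"turn": [0,0,0]},{"grip": 1,"linear": [-245,200,-40],"turn": [0,0,0]},{"grip": 1,"linear": [-245,200,-40],"turn": [0,0,0]},{"grip": 1,"linear": [-245,200,-40],"turn": [0,0,0]}]}}

```text
time: 3.85
tool_pos: [0.366, 0.2796, 0.3209]
tool_rot: [-3.141, 0.0, -2.257]
contact_force: [0.1, -1.4, 0.5]
opening: 0.0919
```

```bash
python3 - <<'E'
from h import *
s=observe();print(s['time'],s['tool_pos'],s['tool_rot'],s['qvel'])
import json;json.dump([list(s['tool_pos']),list(s['tool_rot'])],open('w3.json','w'))
save('wrist','w3.png')
E
```

```text
3.85 [0.36598804 0.2795907  0.3209022 ] [-3.14093542e+00  2.89494847e-05 -2.25663544e+00] [-0.03113448  0.01662345 -0.01950646 -0.00225873  0.00016424 -0.00161725]
```

View pics/w3.png

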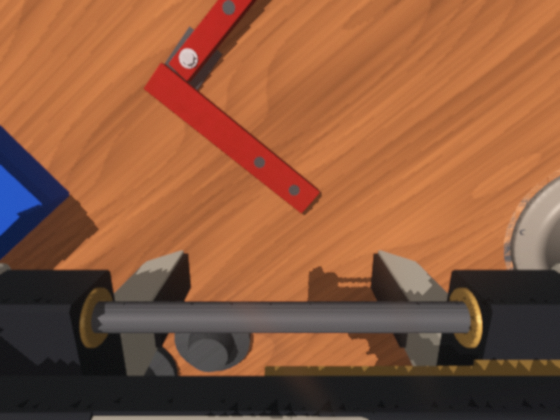

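```bash
python3 - <<'E'
import cv2
a=cv2.imread('pics/w3.png')
cv2.imwrite('pics/w3z.png',cv2.resize(a[0:220,140:330],None,fx=2.7*1,fy=2.7,interpolation=cv2.INTER_CUBIC))
cv2.imwrite('pics/w3a.png',cv2.resize(a[0:110,140:270],None,fx=5.4,fy=5.4,interpolation=cv2.INTER_CUBIC))
cv2.imwrite('pics/w3b.png',cv2.resize(a[130:220,230:330],None,fx=6,fy=6,interpolation=cv2.INTER_CUBIC))
b=cv2.imread('pics/w2.png')
cv2.imwrite('pics/w2z.png',cv2.resize(b[175:295,185:310],None,fx=4.8,fy=4.8,interpolation=cv2.INTER_CUBIC))
E
```

```text
(no output)
```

View pics/w3a.png

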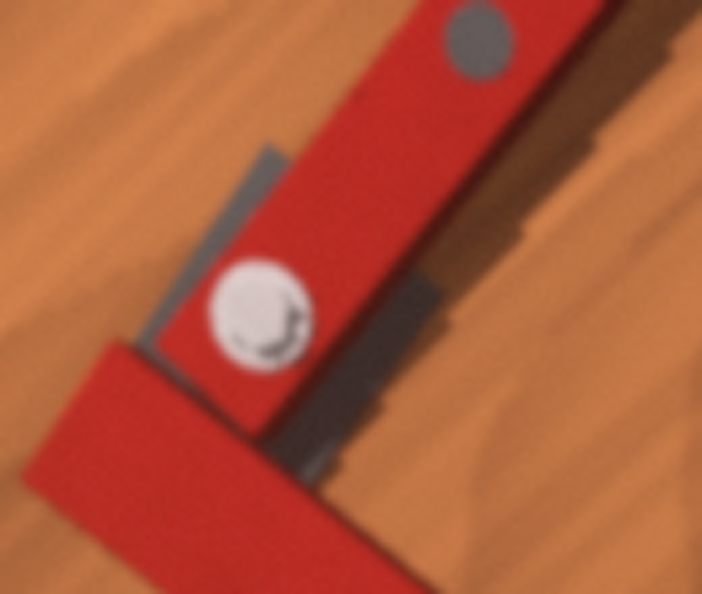

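View pics/w3b.png

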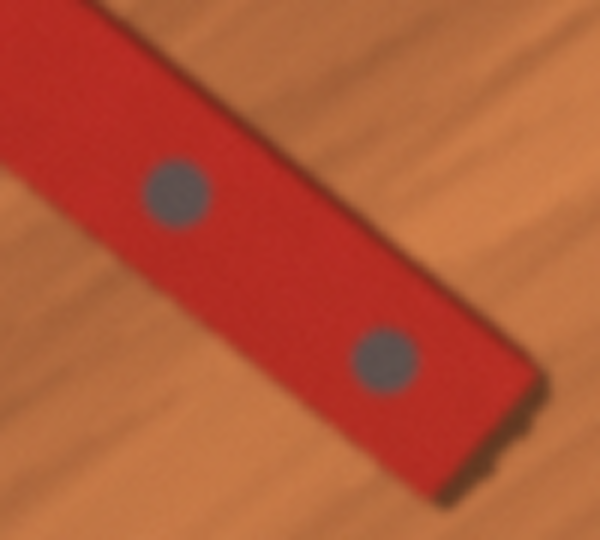

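View pics/w2z.png

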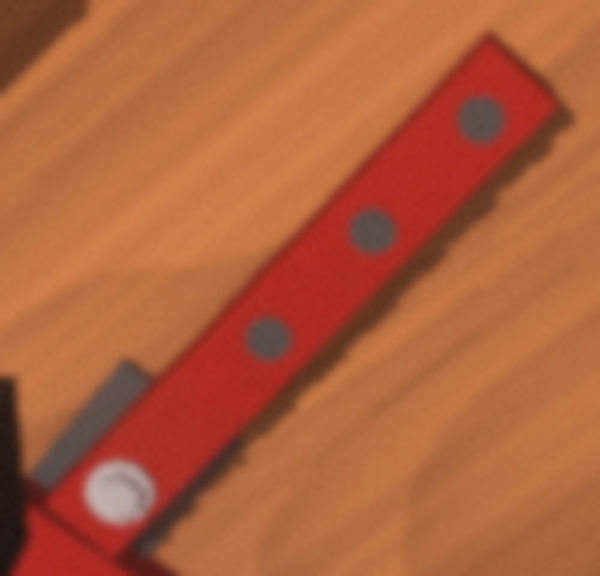

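```bash
python3 - <<'E'
from h import *
import json
from scipy.optimize import least_squares
np.set_printoptions(precision=1,suppress=True)
def S(n):
    t=json.load(open(n));return dict(tool_pos=np.array(t[0]),tool_rot=np.array(t[1]))
s3,s2=S('w3.json'),S('w2.json')
A=lambda p:(p[0]/5.4+140-.4,p[1]/5.4-.4)
B=lambda p:(p[0]/6+230-.4,p[1]/6+130-.4)
C=lambda p:(p[0]/4.8+185-.4,p[1]/4.8+175-.4)
W=np.array([unproj('wrist',q,.02,s3)[:2] for q in (A((22,475)),A((120,343)),B((542,375)),B((432,498)))])
M=np.array([(-40,-40),(-40,0),(220,0),(220,-40)])/1e3
R=lambda a:np.array([[np.cos(a),-np.sin(a)],[np.sin(a),np.cos(a)]])
r=least_squares(lambda p:(M@R(p[2]).T+p[:2]-W).ravel(),[.5,.3,-2.95]);p=r.x
print('corner mm',p[:2]*1e3,np.degrees(p[2]));print(r.fun.reshape(-1,2)*1e3)
loc=lambda w:(R(p[2]).T@(w[:2]-p[:2]))*1e3
print('bolt w3',loc(unproj('wrist',A((258,312)),.028,s3)))
print('bolt w2',loc(unproj('wrist',C((119,492)),.028,s2)))
print('post near inner w3',loc(unproj('wrist',A((258,438)),.022,s3)),'edge top',loc(unproj('wrist',A((608,0)),.022,s3)))
e=[loc(unproj('wrist',C(q),.022,s2)) for q in ((558,105),(490,35),(122,556),(48,500))];print('post w2 end in,out, near in',e)
d=e[0]-e[2];print('post angle', np.arctan2(-d[0],d[1]))
d=loc(unproj('wrist',A((608,0)),.022,s3))-loc(unproj('wrist',A((258,438)),.022,s3));print('post angle', np.arctan2(-d[0],d[1]))
print('plate',[loc(unproj('wrist',A(q),.003,s3)) for q in ((270,145),(440,290),(310,488))], [loc(unproj('wrist',C(q),.003,s2)) for q in ((128,360),)])
h=R(p[2])@[.057,.057]+p[:2];print('final handle',h*1e3)
b=np.array([-.015,.025]);
for n,c in(('side',[(208,268),4.8,(140,245)]),('scene',[(440,187),6.6,(280,155)])):
  print(n,loc(unproj(n,(c[0][0]/c[1]+c[2][0],c[0][1]/c[1]+c[2][1]),.028)))
# others in world
for q in ((122,118),(237,133),(135,198)): print('orange',unproj('wrist',q,.016,s2)*1e3)
print('bearing',unproj('wrist',(245,25),.01,s2)*1e3)
E
```

```text
corner mm [518.9 304.5] -168.5927915729038
[[-0.1  0.9]
 [ 2.1 -0.7]
 [-0.7 -1. ]
 [-1.4  0.7]]
bolt w3 [-15.4  24.6]
bolt w2 [-16.7  26.7]
post near inner w3 [-1.8  2.3] edge top [  5.9 122.8]
post w2 end in,out, near in [array([ 11.6, 217.2]), array([-18.7, 220.9]), array([-0.9,  4.4]), array([-32.3,   6. ])]
post angle -0.058713225032267544
post angle -0.06406497926319854
plate [array([-40. ,  53.7]), array([ 8.1, 53.8]), array([ 9.9, -1.2])] [array([-39.2,  54.9])]
final handle [474.3 237.4]
side [-11.9  20.5]
scene [-20.2  28.2]
orange [797.3 212.9  16. ]
orange [679.6 102.2  16. ]
orange [705.3 283.8  16. ]
bearing [777.2   2.5  10. ]
```

```bash
python3 - <<'E'
from h import *
f=lambda p:(p[0]/6.9+150,p[1]/6.9+205)
for p,z in (((240,270),.012),((70,220),.012),((260,110),.01),((185,125),.06)): print(unproj('scene',f(p),z)[:2])
for q in ((330,280),(315,245),(275,298),(340,262)): print('bin',unproj('scene',q,.0)[:2])
print('carton',unproj('scene',(169,280),.045)[:2])
E
```

```text
[ 0.36928098 -0.33237961]
[ 0.27958253 -0.35609112]
[ 0.27160347 -0.23850624]
[ 0.32060941 -0.31617118]
bin [ 0.7991447  -0.17652894]
bin [ 0.66624466 -0.06937437]
bin [ 0.7312132  -0.33017654]
bin [ 0.77364915 -0.09119517]
carton [ 0.50422582 -0.49448109]
```

Call:
{"name": "apply_moves", "arguments": {"increments": [{"grip": 1,"linear": [10,-48,-2],"turn": [0,0,0]},{"grip": 1,"linear": [19,-96,-6],"turn": [0,0,0]},{"grip": 1,"linear": [28,-144,-12],"turn": [0,0,0]},{"grip": 1,"linear": [37,-192,-20],"turn": [0,0,0]},{"grip": 1,"linear": [46,-240,-30],"turn": [0,0,0]},{"grip": 1,"linear": [55,-286,-42],"turn": [0,0,0]},{"grip": 1,"linear": [64,-332,-56],"turn": [0,0,0]},{"grip": 1,"linear": [73,-378,-72],"turn": [0,0,-0.05]},{"grip": 1,"linear": [82,-423,-88],"turn": [0,0,-0.1]},{"grip": 1,"linear": [90,-468,-106],"turn": [0,0,-0.15]}]}}

```text
time: 4.9
tool_pos: [0.4558, -0.192, 0.2143]
tool_rot: [-3.14, -0.0, -2.276]
contact_force: [1.1, 0.4, -0.0]
opening: 0.0918
```

Call:
{"name": "apply_moves", "arguments": {"increments": [{"grip": 1,"linear": [4,-26,-30],"turn": [0,0,0]},{"grip": 1,"linear": [8,-52,-60],"turn": [0,0,0]},{"grip": 1,"linear": [11,-80,-95],"turn": [0,0,0]},{"grip": 1,"linear": [11,-80,-95],"turn": [0,0,0]},{"grip": 1,"linear": [11,-80,-95],"turn": [0,0,0]}]}}

```text
time: 5.4
tool_pos: [0.466, -0.2693, 0.1189]
tool_rot: [3.139, -0.0, -2.276]
contact_force: [-0.7, 0.8, 0.8]
opening: 0.0918
```

```bash
python3 - <<'E'
from h import *
s=observe();print(s['time'],s['tool_pos'],s['tool_rot'],s['qvel'])
import json;json.dump([list(s['tool_pos']),list(s['tool_rot'])],open('w4.json','w'))
save('wrist','w4.png')
E
```

```text
5.4 [ 0.46600386 -0.26930732  0.11892325] [ 3.13937279e+00 -2.01231871e-04 -2.27612971e+00] [ 0.03409965 -0.04912443 -0.01072937  0.00415838  0.00341128  0.00424278]
```

View pics/w4.png

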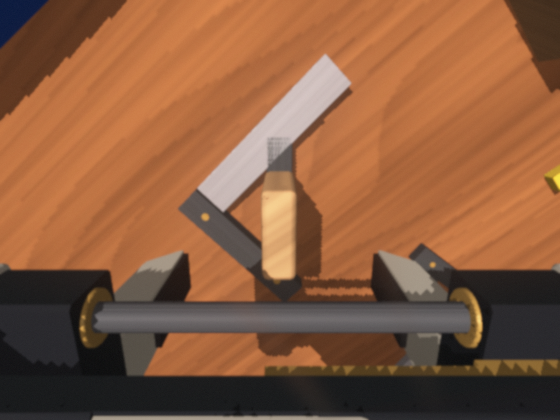

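The handle is centred between the fingers: its top is at about (280,234), against an expected (283,239). I'll descend and grip.

Call:
{"name": "apply_moves", "arguments": {"increments": [{"grip": 1,"linear": [1,0,-20],"turn": [0,0,0]},{"grip": 1,"linear": [1,0,-42],"turn": [0,0,0]},{"grip": 1,"linear": [1,0,-64],"turn": [0,0,0]},{"grip": 1,"linear": [1,0,-84],"turn": [0,0,0]},{"grip": 1,"linear": [1,0,-93],"turn": [0,0,0]},{"grip": 1,"linear": [1,0,-93],"turn": [0,0,0]},{"grip": 1,"linear": [1,0,-93],"turn": [0,0,0]}]}}

```text
time: 6.15
tool_pos: [0.4688, -0.2681, 0.0281]
tool_rot: [-3.139, -0.0, -2.272]
contact_force: [-0.3, 0.3, -0.5]
opening: 0.0918
```

Call:
{"name": "apply_moves", "arguments": {"grip_force": 45, "increments": [{"grip": 0.3,"linear": [0,0,0],"turn": [0,0,0]},{"grip": 0.1,"linear": [0,0,0],"turn": [0,0,0]},{"grip": 0.1,"linear": [0,0,0],"turn": [0,0,0]},{"grip": 0.1,"linear": [0,0,0],"turn": [0,0,0]},{"grip": 0.1,"linear": [0,0,0],"turn": [0,0,0]},{"grip": 0.1,"linear": [0,0,0],"turn": [0,0,0]},{"grip": 0.1,"linear": [0,0,0],"turn": [0,0,0]},{"grip": 0.1,"linear": [0,0,0],"turn": [0,0,0]}]}}

```text
time: 6.95
tool_pos: [0.468, -0.2678, 0.0267]
tool_rot: [3.141, -0.0, -2.273]
contact_force: [-0.2, 0.5, -0.4]
opening: 0.0323
```

```bash
python3 - <<'E'
from h import *
s=observe();print(s['time'],s['tool_pos'],s['tool_rot'],s['contact_force'],s['torque'],s['opening'])
import json;json.dump([list(s['tool_pos']),list(s['tool_rot'])],open('w5.json','w'))
save('wrist','w5.png')
E
```

```text
6.95 [ 0.46802478 -0.26778616  0.02668498] [ 3.14144066e+00 -8.66996065e-05 -2.27280613e+00] [-0.24191028  0.50251027 -0.40949723] [ 0.07800097 -0.00595176 -0.00644047] 0.03233392570966275
```

View pics/w5.png

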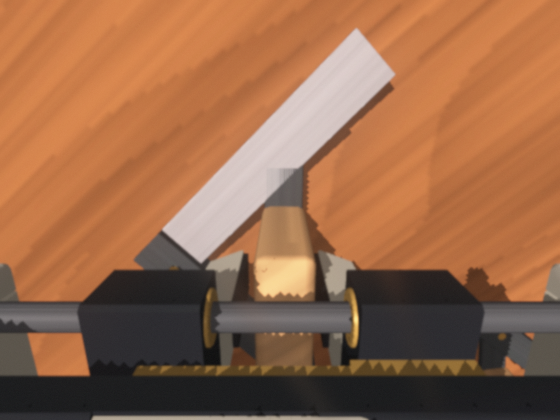

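Call:
{"name": "apply_moves", "arguments": {"increments": [{"grip": 0.1,"linear": [0,0,0],"turn": [0,0,0]},{"grip": 0.1,"linear": [0,0,0],"turn": [0,0,0]},{"grip": 0.1,"linear": [0,0,0],"turn": [0,0,0]},{"grip": 0.1,"linear": [0,0,0],"turn": [0,0,0]}]}}

```text
time: 7.4
tool_pos: [0.4679, -0.2679, 0.0267]
tool_rot: [3.142, -0.0, -2.273]
contact_force: [-1.5, -2.5, -0.4]
opening: 0.0217
```

```bash
python3 - <<'E'
from h import *
s=observe();print(s['time'],s['tool_pos'],s['tool_rot'],s['contact_force'],s['torque'],s['opening'])
import json;json.dump([list(s['tool_pos']),list(s['tool_rot'])],open('w6.json','w'))
save('wrist','w6.png')
E
```

```text
7.4 [ 0.46794315 -0.26794396  0.02669056] [ 3.14150168e+00 -2.76224824e-04 -2.27282534e+00] [-1.45797856 -2.48976086 -0.37108627] [-0.10236512  0.1931235   0.03512189] 0.021662445780471724
```

View pics/w6.png

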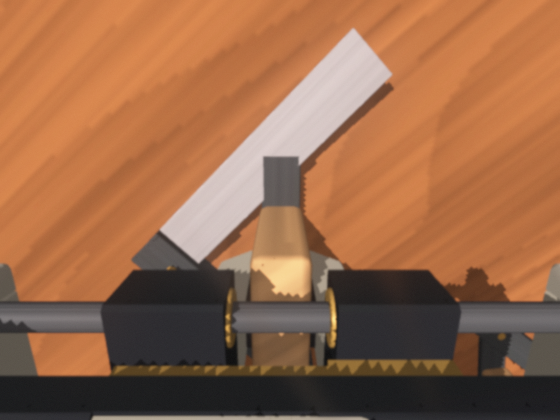

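```bash
python3 - <<'E'
from h import *
import json
from scipy.optimize import least_squares
np.set_printoptions(precision=4,suppress=True)
t=json.load(open('w6.json'));s=dict(tool_pos=np.array(t[0]),tool_rot=np.array(t[1]))
obs=[((353,29),(0,160),11),((392,73),(28,160),11),((200,263),(28,22),11),((161,232),(0,22),11),((133,260),(0,0),16)]
W=np.array([unproj('wrist',o[0],o[2]/1e3,s)[:2] for o in obs]);M=np.array([o[1] for o in obs])/1e3
R=lambda a:np.array([[np.cos(a),-np.sin(a)],[np.sin(a),np.cos(a)]])
r=least_squares(lambda p:(M@R(p[2]).T+p[:2]-W).ravel(),[.52,-.2,-3.0]);p=r.x
print(p,np.degrees(p[2]),r.fun.reshape(-1,2)*1e3)
print('TCP in square mm',R(p[2]).T@(s['tool_pos'][:2]-p[:2])*1e3,'yaw-psi',np.degrees(s['tool_rot'][2]-p[2]))
E
```

```text
[ 0.5187 -0.2053 -3.0521] -174.87469127057162 [[ 0.6852 -0.8296]
 [-0.5669 -0.4796]
 [-0.6556  0.3688]
 [ 0.6441 -0.3272]
 [-0.1068  1.2675]]
TCP in square mm [56.143  57.8162] yaw-psi 44.651391545079186
```

The grip is good: opening is 21.7 mm and the TCP is within about 1 mm of the handle centre. I'll slide the square flat towards the frame, turning it by +6.6° on the way.

Call:
{"name": "apply_moves", "arguments": {"increments": [{"grip": 0.1,"linear": [0,4,0],"turn": [0,0,0.1]},{"grip": 0.1,"linear": [-1,12,0],"turn": [0,0,0.2]},{"grip": 0.1,"linear": [-1,22,0],"turn": [0,0,0.3]},{"grip": 0.1,"linear": [-2,34,0],"turn": [0,0,0.4]},{"grip": 0.1,"linear": [-3,46,0],"turn": [0,0,0.5]},{"grip": 0.1,"linear": [-3,58,0],"turn": [0,0,0.6]},{"grip": 0.1,"linear": [-4,72,0],"turn": [0,0,0.7]},{"grip": 0.1,"linear": [-5,86,0],"turn": [0,0,0.8]},{"grip": 0.1,"linear": [-5,101,0],"turn": [0,0,0.9]},{"grip": 0.1,"linear": [-6,116,0],"turn": [0,0,1.0]}]}}

```text
time: 8.45
tool_pos: [0.4619, -0.1504, 0.0267]
tool_rot: [3.141, -0.0, -2.167]
contact_force: [0.7, -1.3, -3.7]
opening: 0.0216
```

Fz of about -3.7 N equals the square's weight, so it is just being carried. I'll ease down slightly while sliding.

Call:
{"name": "apply_moves", "arguments": {"increments": [{"grip": 0.1,"linear": [-1,15,-0.3],"turn": [0,0,0.05]},{"grip": 0.1,"linear": [-1,30,-0.5],"turn": [0,0,0.1]},{"grip": 0.1,"linear": [-2,45,-0.5],"turn": [0,0,0.1]},{"grip": 0.1,"linear": [-3,60,-0.5],"turn": [0,0,0.1]},{"grip": 0.1,"linear": [-3,75,-0.5],"turn": [0,0,0.1]},{"grip": 0.1,"linear": [-4,90,-0.5],"turn": [0,0,0.1]},{"grip": 0.1,"linear": [-5,105,-0.5],"turn": [0,0,0.1]},{"grip": 0.1,"linear": [-6,120,-0.5],"turn": [0,0,0.1]},{"grip": 0.1,"linear": [-6,135,-0.5],"turn": [0,0,0.1]},{"grip": 0.1,"linear": [-7,150,-0.5],"turn": [0,0,0.1]}]}}

```text
time: 9.45
tool_pos: [0.4552, -0.0008, 0.0267]
tool_rot: [-3.141, 0.0, -2.158]
contact_force: [-0.7, -4.8, 5.1]
opening: 0.0217
```

Call:
{"name": "apply_moves", "arguments": {"increments": [{"grip": 0.1,"linear": [-1,15,0.1],"turn": [0,0,0]},{"grip": 0.1,"linear": [-1,30,0.2],"turn": [0,0,0]},{"grip": 0.1,"linear": [-2,45,0.2],"turn": [0,0,0]},{"grip": 0.1,"linear": [-3,60,0.2],"turn": [0,0,0]},{"grip": 0.1,"linear": [-3,75,0.2],"turn": [0,0,0]},{"grip": 0.1,"linear": [-4,90,0.2],"turn": [0,0,0]},{"grip": 0.1,"linear": [-5,105,0.2],"turn": [0,0,0]},{"grip": 0.1,"linear": [-6,120,0.2],"turn": [0,0,0]},{"grip": 0.1,"linear": [-6,132,0.2],"turn": [0,0,0]},{"grip": 0.1,"linear": [-7,142,0.2],"turn": [0,0,0]}]}}

```text
time: 10.45
tool_pos: [0.4477, 0.1412, 0.0267]
tool_rot: [-3.141, -0.0, -2.157]
contact_force: [1.0, -5.7, 5.7]
opening: 0.022
```

Call:
{"name": "apply_moves", "arguments": {"increments": [{"grip": 0.1,"linear": [0,10,0.2],"turn": [0,0,0]},{"grip": 0.1,"linear": [-1,20,0.2],"turn": [0,0,0]},{"grip": 0.1,"linear": [-1,30,0.2],"turn": [0,0,0]},{"grip": 0.1,"linear": [-2,40,0.2],"turn": [0,0,0]},{"grip": 0.1,"linear": [-2,50,0.2],"turn": [0,0,0]},{"grip": 0.1,"linear": [-2,60,0.2],"turn": [0,0,0]},{"grip": 0.1,"linear": [-2,60,0.2],"turn": [0,0,0]},{"grip": 0.1,"linear": [-2,60,0.2],"turn": [0,0,0]}]}}

```text
time: 11.25
tool_pos: [0.4457, 0.2014, 0.0267]
tool_rot: [3.141, 0.001, -2.157]
contact_force: [-1.2, 4.9, 3.8]
opening: 0.022
```

```bash
python3 - <<'E'
from h import *
s=observe();print(s['time'],s['tool_pos'],s['tool_rot'],s['contact_force'],s['torque'],s['opening'])
import json;json.dump([list(s['tool_pos']),list(s['tool_rot'])],open('w7.json','w'))
save('wrist','w7.png')
a=save('side','s7.png')
cv2.imwrite('pics/s7z.png',cv2.resize(a[200:370,130:330,::-1],None,fx=3.5,fy=3.5,interpolation=cv2.INTER_CUBIC))
E
```

```text
11.25 [0.44574805 0.20137167 0.02668979] [ 3.14099944e+00  1.00417992e-03 -2.15700396e+00] [-1.19855669  4.94690209  3.76800006] [0.63074896 0.09731462 0.0376106 ] 0.022043094679281252
```

View pics/w7.png

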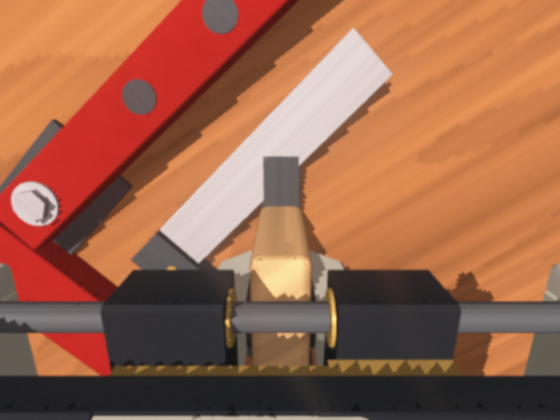

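View pics/s7z.png

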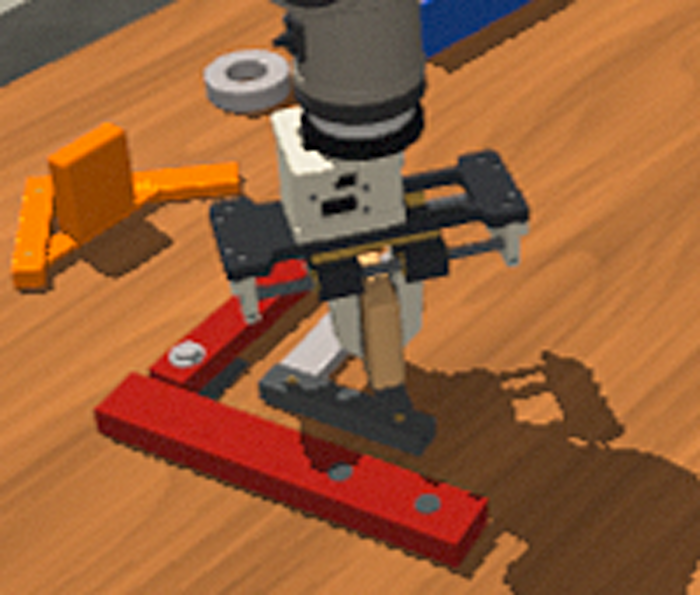

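```bash
python3 - <<'E'
from h import *
import json
from scipy.optimize import least_squares
np.set_printoptions(precision=1,suppress=True)
a=cv2.imread('pics/w7.png')
cv2.imwrite('pics/w7z.png',cv2.resize(a[110:300,0:220],None,fx=3.6,fy=3.6,interpolation=cv2.INTER_CUBIC))
t=json.load(open('w7.json'));s=dict(tool_pos=np.array(t[0]),tool_rot=np.array(t[1]))
obs=[((353,29),(0,160),11),((392,73),(28,160),11),((200,263),(28,22),11),((161,232),(0,22),11),((133,260),(0,0),16)]
W=np.array([unproj('wrist',o[0],o[2]/1e3,s)[:2] for o in obs]);M=np.array([o[1] for o in obs])/1e3
R=lambda a:np.array([[np.cos(a),-np.sin(a)],[np.sin(a),np.cos(a)]])
r=least_squares(lambda p:(M@R(p[2]).T+p[:2]-W).ravel(),[.52,-.2,-3.0]);p=r.x
print('heel',p[:2]*1e3,np.degrees(p[2]))
loc=lambda w:(R(p[2]).T@(w[:2]-p[:2]))*1e3
print('bolt in square frame',loc(unproj('wrist',(35,203),.028,s)),'-> corner',loc(unproj('wrist',(35,203),.028,s))-[-15,25])
print('plate edge',[loc(unproj('wrist',q,.002,s)) for q in((130,187),(70,255),(58,122))])
E
```

```text
heel [489.1 269.5] -168.23197291073217
bolt in square frame [-50.8   0.4] -> corner [-35.8 -24.6]
plate edge [array([-27.6,  25.4]), array([-27.7, -31.1]), array([-74.7,  26.9])]
```

View pics/w7z.png

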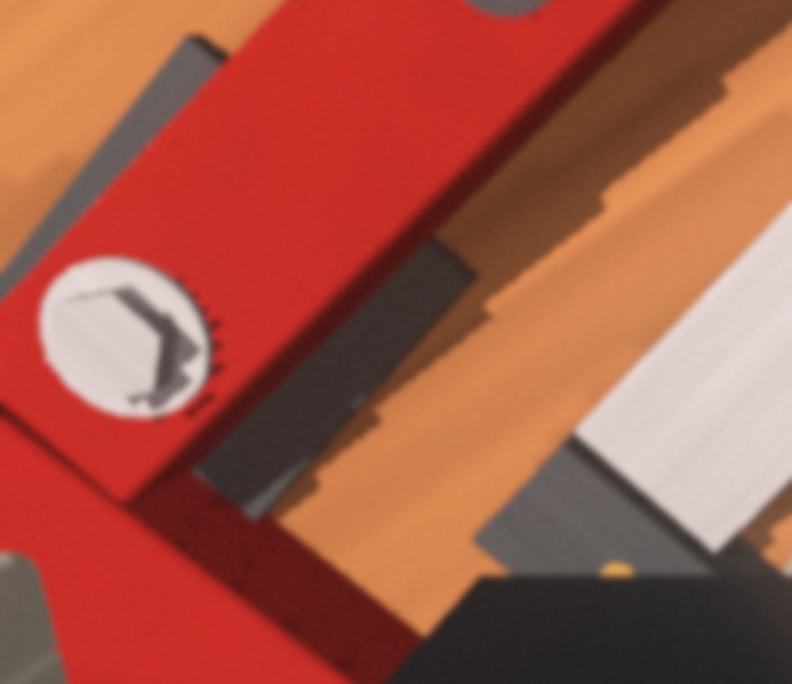

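The square is parallel to the frame within 0.4°, with its heel about 36 mm in x and 25-30 mm in y from the corner. Next I'll close on the sill.

Call:
{"name": "apply_moves", "arguments": {"increments": [{"grip": 0.1,"linear": [-1,5,0],"turn": [0,0,0]},{"grip": 0.1,"linear": [-2,10,0],"turn": [0,0,0]},{"grip": 0.1,"linear": [-3,15,0],"turn": [0,0,0]},{"grip": 0.1,"linear": [-4,18,0],"turn": [0,0,0]},{"grip": 0.1,"linear": [-4,20,0],"turn": [0,0,0]},{"grip": 0.1,"linear": [-4.4,22,0],"turn": [0,0,0]},{"grip": 0.1,"linear": [-4.4,22,0],"turn": [0,0,0]}]}}

```text
time: 12.05
tool_pos: [0.4418, 0.2215, 0.0267]
tool_rot: [-3.141, -0.001, -2.158]
contact_force: [0.6, -4.0, 5.7]
opening: 0.022
```

Call:
{"name": "apply_moves", "arguments": {"increments": [{"grip": 0.1,"linear": [-0.2,1,0.1],"turn": [0,0,0]},{"grip": 0.1,"linear": [-0.4,2,0.1],"turn": [0,0,0]},{"grip": 0.1,"linear": [-0.6,3,0.1],"turn": [0,0,0]}]}}

```text
time: 12.35
tool_pos: [0.4411, 0.2247, 0.0267]
tool_rot: [-3.141, -0.001, -2.158]
contact_force: [0.9, -5.2, 4.1]
opening: 0.022
```

Call:
{"name": "apply_moves", "arguments": {"increments": [{"grip": 0.1,"linear": [-0.2,1,0],"turn": [0,0,0]},{"grip": 0.1,"linear": [-0.4,2,0],"turn": [0,0,0]},{"grip": 0.1,"linear": [-0.6,3,0],"turn": [0,0,0]}]}}

```text
time: 12.65
tool_pos: [0.4405, 0.2277, 0.0267]
tool_rot: [-3.141, -0.001, -2.158]
contact_force: [0.7, -4.4, 4.7]
opening: 0.0216
```

Call:
{"name": "apply_moves", "arguments": {"increments": [{"grip": 0.1,"linear": [-0.2,1,0],"turn": [0,0,0]},{"grip": 0.1,"linear": [-0.4,2,0],"turn": [0,0,0]}]}}

```text
time: 12.85
tool_pos: [0.4403, 0.2295, 0.0267]
tool_rot: [-3.141, -0.001, -2.157]
contact_force: [3.0, -9.5, 4.6]
opening: 0.0218
```

The square has touched the sill: Fy went from -4.4 to -9.5 N. I'll press a little more and look.

Call:
{"name": "apply_moves", "arguments": {"increments": [{"grip": 0.1,"linear": [-0.1,0.5,0],"turn": [0,0,0]},{"grip": 0.1,"linear": [-0.1,0.5,0],"turn": [0,0,0]}]}}

```text
time: 13.05
tool_pos: [0.4403, 0.2296, 0.0268]
tool_rot: [-3.14, -0.001, -2.157]
contact_force: [2.3, -8.9, 4.0]
opening: 0.0218
```

```bash
python3 - <<'E'
from h import *
s=observe();print(s['time'],s['tool_pos'],s['tool_rot'],s['contact_force'],s['torque'],s['opening'])
a=save('wrist','w8.png')
b=save('side','s8.png')
cv2.imwrite('pics/s8z.png',cv2.resize(b[240:370,140:290,::-1],None,fx=4.5,fy=4.5,interpolation=cv2.INTER_CUBIC))
E
```

```text
13.05 [0.44029824 0.22957085 0.02675806] [-3.14042524e+00 -1.31587977e-03 -2.15680816e+00] [ 2.27365374 -8.91921186  4.00719803] [-1.13742841 -0.33154005  0.25277992] 0.021771235639990973
```

View pics/w8.png

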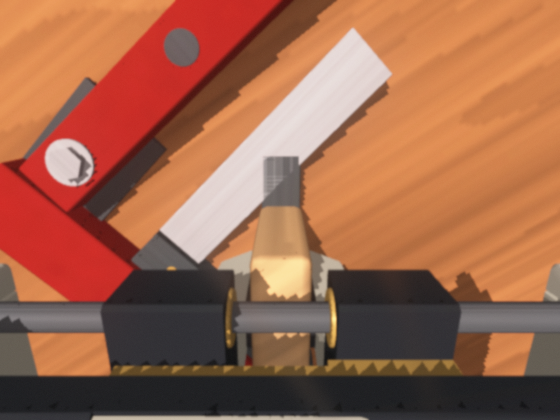

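View pics/s8z.png

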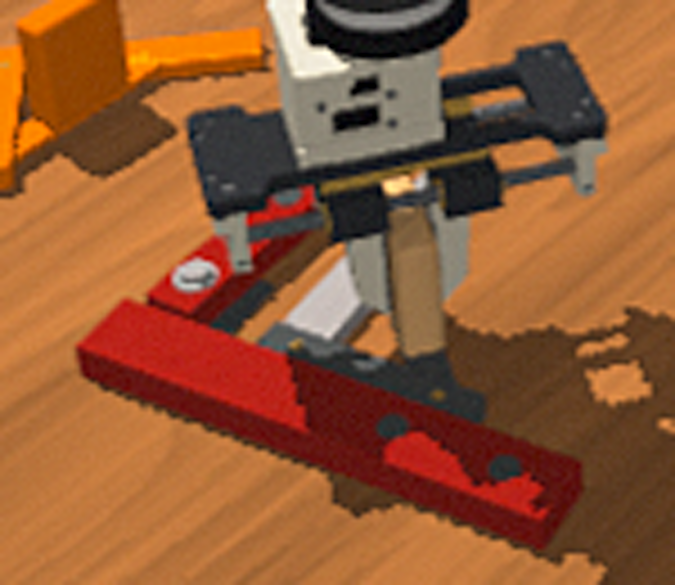

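The square is against the sill, and the moment (Mz +0.25) suggests the short-leg tip touches first. I'll add a small CCW bias and slide along the sill towards the post.

Call:
{"name": "apply_moves", "arguments": {"increments": [{"grip": 0.1,"linear": [2,0.4,0],"turn": [0,0,0.03]},{"grip": 0.1,"linear": [5,1,0],"turn": [0,0,0.05]},{"grip": 0.1,"linear": [8,1.6,0],"turn": [0,0,0.05]},{"grip": 0.1,"linear": [11,2.2,0],"turn": [0,0,0.05]},{"grip": 0.1,"linear": [14,2.8,0],"turn": [0,0,0.05]},{"grip": 0.1,"linear": [17,3.4,0],"turn": [0,0,0.05]},{"grip": 0.1,"linear": [20,4.0,0],"turn": [0,0,0.05]},{"grip": 0.1,"linear": [22,4.4,0],"turn": [0,0,0.05]}]}}

```text
time: 13.95
tool_pos: [0.4572, 0.2327, 0.0271]
tool_rot: [3.136, -0.009, -2.152]
contact_force: [-17.4, -14.7, 25.5]
opening: 0.0218
```

```bash
python3 - <<'E'
from h import *
s=observe();print(s['time'],s['tool_pos'],s['tool_rot'],s['contact_force'],s['torque'],s['opening'])
a=save('wrist','w9.png')
E
```

```text
13.95 [0.45717238 0.23273198 0.02708516] [ 3.13571829 -0.00935935 -2.15170002] [-17.35440544 -14.73021913  25.49710625] [-1.34257772  2.21789904  0.13483571] 0.02176864955245963
```

View pics/w9.png

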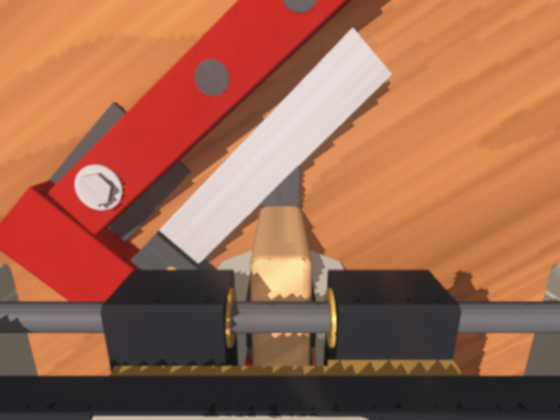

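It is blocked early, after 17 of 22 mm, with 25 N upward. I'll back off the push slightly and work out where the contact is.

Call:
{"name": "apply_moves", "arguments": {"increments": [{"grip": 0.1,"linear": [-5,-1,0],"turn": [0,0,0]},{"grip": 0.1,"linear": [-5,-1,0],"turn": [0,0,0]}]}}

```text
time: 14.2
tool_pos: [0.4564, 0.2328, 0.0267]
tool_rot: [-3.142, -0.002, -2.153]
contact_force: [0.6, -9.0, 5.2]
opening: 0.022
```

```bash
python3 - <<'E'
from h import *
from scipy.optimize import least_squares
np.set_printoptions(precision=1,suppress=True)
s0=dict(tool_pos=np.array([.45717,.23273,.02708]),tool_rot=np.array([3.13572,-.00936,-2.1517]))
a=cv2.imread('pics/w9.png')
cv2.imwrite('pics/w9z.png',cv2.resize(a[95:295,40:240],None,fx=3.8,fy=3.8,interpolation=cv2.INTER_CUBIC))
R=lambda a:np.array([[np.cos(a),-np.sin(a)],[np.sin(a),np.cos(a)]])
obs=[((353,29),(0,160),11),((392,73),(28,160),11),((200,263),(28,22),11),((161,232),(0,22),11),((133,260),(0,0),16)]
W=np.array([unproj('wrist',o[0],o[2]/1e3,s0)[:2] for o in obs]);M=np.array([o[1] for o in obs])/1e3
r=least_squares(lambda p:(M@R(p[2]).T+p[:2]-W).ravel(),[.5,.2,-3.0]);p=r.x
loc=lambda w:(R(p[2]).T@(w[:2]-p[:2]))*1e3
print(p*1e3,np.degrees(p[2]))
b=loc(unproj('wrist',(98,187),.028,s0));print('bolt',b,'corner in square',b-[-15,25])
print('plate',[[loc(unproj('wrist',q,z,s0)) for q in((188,166),(122,236),(120,105))] for z in (0,.004)])
# tips from side s8
tcp=np.array([.4403,.2296,.0268]);u=np.array([np.cos(-2.157),np.sin(-2.157),0])
for px in ((140+240/4.5,240+268/4.5),(140+585/4.5,240+192/4.5)):
    q=least_squares(lambda v:(proj('side',tcp+u*v[0]+[0,0,v[1]])[0]-px),[0,.05]);print('tip',q.x*1e3,q.cost)
s=observe();print(s['time'],s['tool_pos'],s['tool_rot'],s['contact_force'],s['torque'])
b=save('side','s9.png');cv2.imwrite('pics/s9z.png',cv2.resize(b[240:350,140:290,::-1],None,fx=5,fy=5,interpolation=cv2.INTER_CUBIC))
E
```

```text
[  500.1   300.9 -2931.5] -167.96026542539917
bolt [-34.3  27.7] corner in square [-19.3   2.7]
plate [[array([-12.7,  55.6]), array([-13.4,  -1.5]), array([-57.4,  55.4])], [array([-12.5,  56.9]), array([-13.2,   0.9]), array([-56.2,  56.7])]]
tip [-81.4  37.1] 2.0194839173657902e-27
tip [92.  37.6] 8.842108383794376e-24
14.2 [0.5 0.2 0. ] [-3.1 -0.  -2.2] [ 0.6 -9.   5.2] [-1.  -0.1 -0.3]
```

View pics/w9z.png

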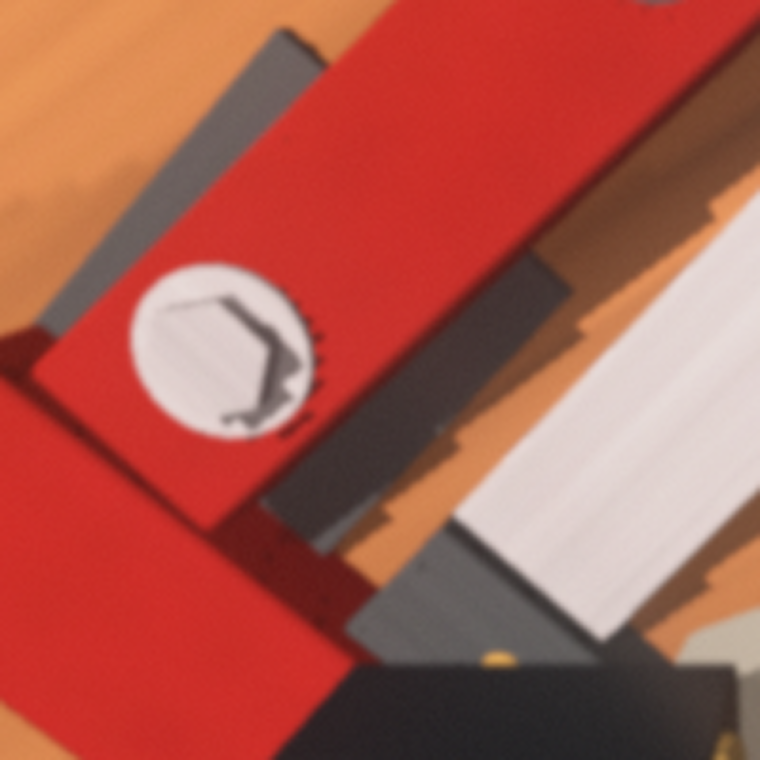

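View pics/s9z.png

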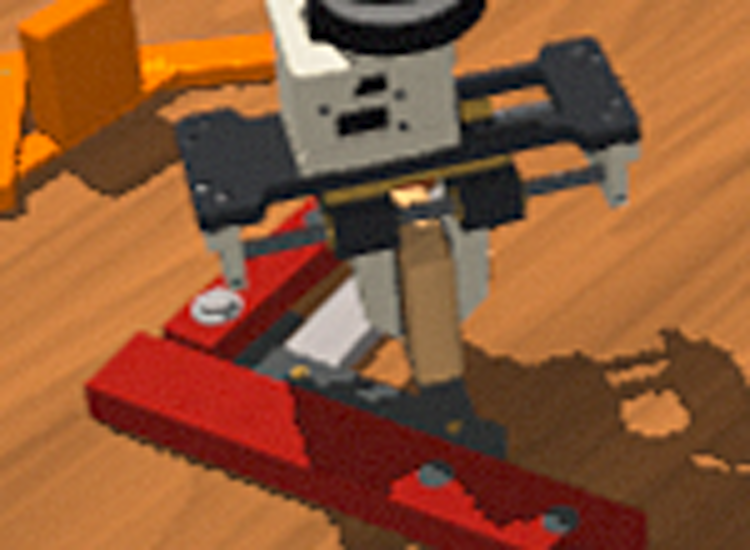

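The camera still shows about 17-19 mm left to go, with a clear gap to both post and base plate. The extra force looks like friction from the heel digging in, not a hard stop. I'll raise z slightly and try small steps.

Call:
{"name": "apply_moves", "arguments": {"increments": [{"grip": 0.1,"linear": [0,0,0.3],"turn": [0,0,0]},{"grip": 0.1,"linear": [1,0.1,0.4],"turn": [0,0,0]},{"grip": 0.1,"linear": [2,0.3,0.4],"turn": [0,0,0]}]}}

```text
time: 14.55
tool_pos: [0.4566, 0.2328, 0.0269]
tool_rot: [3.139, -0.005, -2.153]
contact_force: [-8.5, -9.6, 13.8]
opening: 0.0217
```

```bash
python3 - <<'E'
from h import *
np.set_printoptions(precision=4,suppress=True)
s=observe();print(s['time'],s['tool_pos'],s['tool_rot'],s['contact_force'],s['torque'])
E
```

```text
14.55 [0.4566 0.2328 0.0269] [ 3.1386 -0.0053 -2.1525] [-8.4836 -9.5755 13.8481] [-1.0142  0.9758 -0.0628]
```

Call:
{"name": "apply_moves", "arguments": {"increments": [{"grip": 0.1,"linear": [1,0.2,0],"turn": [0,0,0]},{"grip": 0.1,"linear": [2,0.4,0],"turn": [0,0,0]}]}}

```text
time: 14.75
tool_pos: [0.4571, 0.2327, 0.027]
tool_rot: [3.137, -0.008, -2.152]
contact_force: [-13.6, -10.9, 19.7]
opening: 0.0217
```

```bash
python3 - <<'E'
from h import *
np.set_printoptions(precision=4,suppress=True)
s=observe();print(s['time'],s['tool_pos'],s['tool_rot'],s['contact_force'],s['torque'])
E
```

```text
14.75 [0.4571 0.2327 0.027 ] [ 3.1366 -0.0079 -2.1521] [-13.5854 -10.9147  19.7178] [-1.2699  1.7817  0.0961]
```

```bash
python3 - <<'E'
from h import *
a=save('wrist','w10.png');b=save('side','s10.png');c=save('scene','c10.png')
cv2.imwrite('pics/w10z.png',cv2.resize(a[100:300,80:260,::-1],None,fx=4,fy=4,interpolation=cv2.INTER_LANCZOS4)[:600])
cv2.imwrite('pics/s10z.png',cv2.resize(b[280:350,150:250,::-1],None,fx=7.5,fy=7.5,interpolation=cv2.INTER_LANCZOS4))
cv2.imwrite('pics/c10z.png',cv2.resize(c[130:230,260:400,::-1],None,fx=5.5,fy=5.5,interpolation=cv2.INTER_LANCZOS4))
E
```

```text
(no output)
```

View pics/w10z.png

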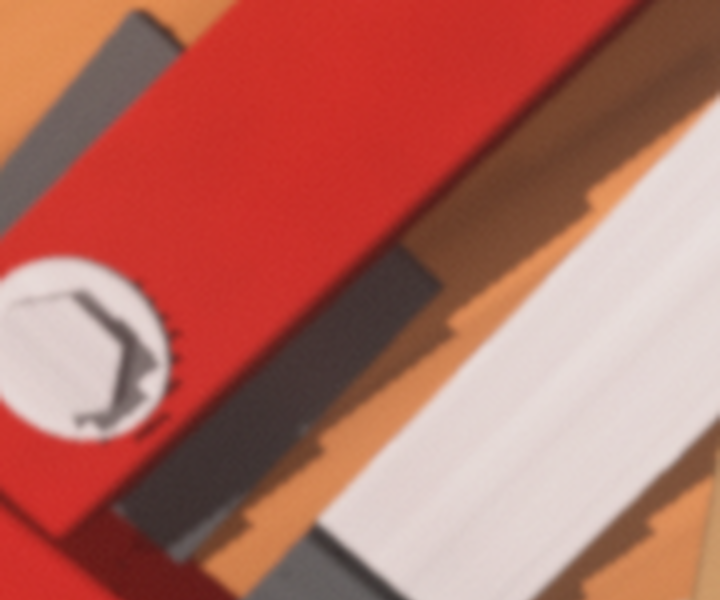

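View pics/s10z.png

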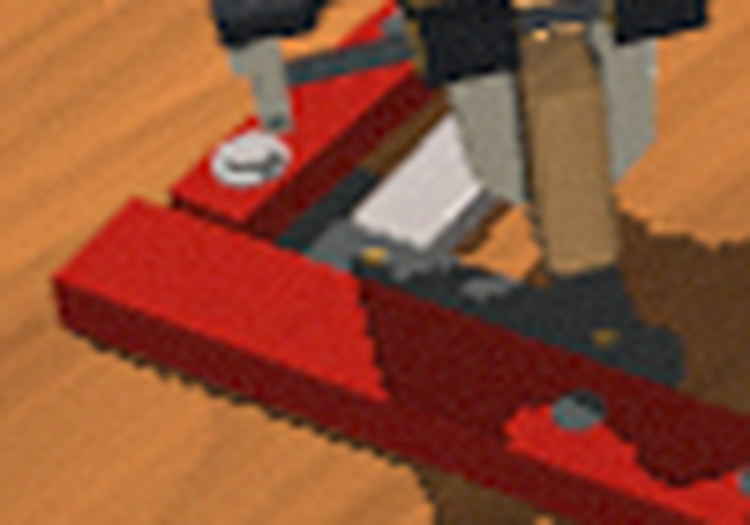

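View pics/c10z.png

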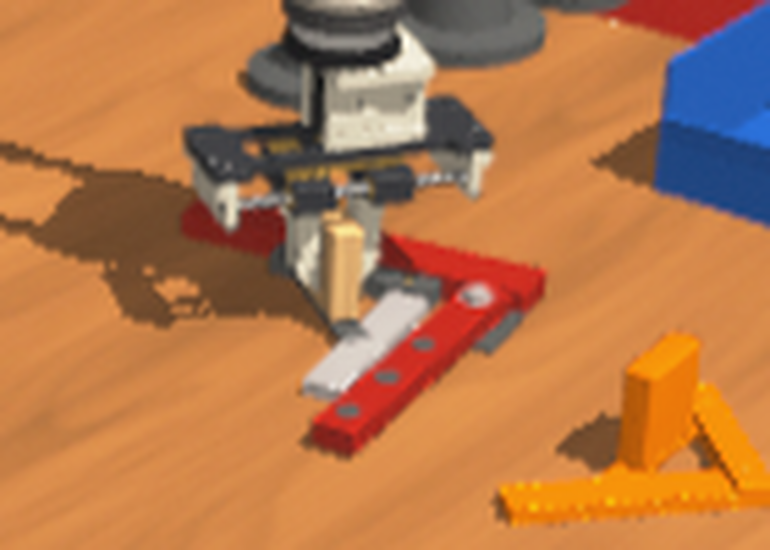

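```bash
python3 - <<'E'
from h import *
from scipy.optimize import least_squares
np.set_printoptions(precision=4,suppress=True)
def tri(a,b):
    r=least_squares(lambda P:np.r_[proj('scene',P)[0]-a,proj('side',P)[0]-b],[.5,.25,.05]);return r.x,r.fun
A=lambda x,y:(260+x/5.5,130+y/5.5); B=lambda x,y:(150+x/7.5,280+y/7.5)
print('tip',tri(A(475,195),B(275,127)))
print('bolt',tri(A(477,293),B(250,158)))
print('sill inner -x corner',tri(A(545,280),B(55,285)))
print('handle top', tri(A(345,222),B(560,40)))
s=observe();print(s['tool_pos'])
x=np.array(s['tool_pos']);u=np.array([np.cos(s['tool_rot'][2]),np.sin(s['tool_rot'][2])])
P=tri(A(475,195),B(275,127))[0];d=P[:2]-x[:2];print('along jaw',d@u,'lateral',d@[-u[1],u[0]])
E
```

```text
tip (array([0.5014, 0.3085, 0.0719]), array([-4.5091,  1.0653, -2.6548, -0.5394]))
bolt (array([0.5389, 0.2848, 0.0241]), array([-0.7401,  0.1753, -0.4642, -0.0946]))
sill inner -x corner (array([0.5529, 0.3494, 0.0124]), array([-0.3886,  0.1143, -0.2317, -0.0598]))
handle top (array([0.4607, 0.2301, 0.0722]), array([-2.5756,  0.3443, -1.5857, -0.1672]))
[0.4571 0.2328 0.0271]
along jaw -0.08760784234273256 lateral -0.004571382122603759
```

Fz tracks the outward lag at about 3.7 N per mm, so the arm's compliance presses the square down as it pushes out, and friction holds it. It isn't an obstacle. I'll unload z gradually and see if it slides.

Call:
{"name": "apply_moves", "arguments": {"increments": [{"grip": 0.1,"linear": [0,0,0.3],"turn": [0,0,0]},{"grip": 0.1,"linear": [0,0,0.6],"turn": [0,0,0]},{"grip": 0.1,"linear": [0,0,0.6],"turn": [0,0,0]}]}}

```text
time: 15.2
tool_pos: [0.4571, 0.2328, 0.0271]
tool_rot: [3.137, -0.008, -2.152]
contact_force: [-9.8, -9.8, 11.2]
opening: 0.0218
```

Call:
{"name": "apply_moves", "arguments": {"increments": [{"grip": 0.1,"linear": [0,0,0.3],"turn": [0,0,0]},{"grip": 0.1,"linear": [0,0,0.5],"turn": [0,0,0]},{"grip": 0.1,"linear": [0,0,0.5],"turn": [0,0,0]}]}}

```text
time: 15.5
tool_pos: [0.4571, 0.2328, 0.0272]
tool_rot: [3.137, -0.008, -2.152]
contact_force: [-7.7, -8.3, 7.1]
opening: 0.0213
```

Call:
{"name": "apply_moves", "arguments": {"increments": [{"grip": 0.1,"linear": [0.5,0.1,0.3],"turn": [0,0,0]},{"grip": 0.1,"linear": [1,0.2,0.5],"turn": [0,0,0]},{"grip": 0.1,"linear": [2,0.3,0.7],"turn": [0,0,0]}]}}

```text
time: 15.8
tool_pos: [0.4598, 0.2335, 0.0272]
tool_rot: [3.137, -0.007, -2.152]
contact_force: [-1.5, -5.6, -4.9]
opening: 0.0218
```

```bash
python3 - <<'E'
from h import *
np.set_printoptions(precision=4,suppress=True)
s=observe();print(s['time'],s['tool_pos'],s['tool_rot'],s['contact_force'],s['torque'])
E
```

```text
15.8 [0.4598 0.2335 0.0272] [ 3.1372 -0.0069 -2.1524] [-1.5235 -5.6048 -4.9033] [-0.9291  0.3845 -0.0774]
```

That freed it: the square moved to x = 0.4598, so it was friction. I'll continue with z balanced.

Call:
{"name": "apply_moves", "arguments": {"increments": [{"grip": 0.1,"linear": [1,0.2,-0.1],"turn": [0,0,0]},{"grip": 0.1,"linear": [2,0.4,-0.2],"turn": [0,0,0]},{"grip": 0.1,"linear": [3,0.6,-0.2],"turn": [0,0,0]}]}}

```text
time: 16.1
tool_pos: [0.4626, 0.2339, 0.0272]
tool_rot: [3.137, -0.007, -2.152]
contact_force: [-3.9, -6.9, 0.3]
opening: 0.0217
```

```bash
python3 - <<'E'
from h import *
np.set_printoptions(precision=4,suppress=True)
s=observe();print(s['time'],s['tool_pos'],s['tool_rot'],s['contact_force'],s['torque'])
a=save('wrist','w11.png')
E
```

```text
16.1 [0.4626 0.2339 0.0272] [ 3.1369 -0.0074 -2.1522] [-3.9458 -6.888   0.2922] [-1.0259  0.7607 -0.0068]
```

View pics/w11.png

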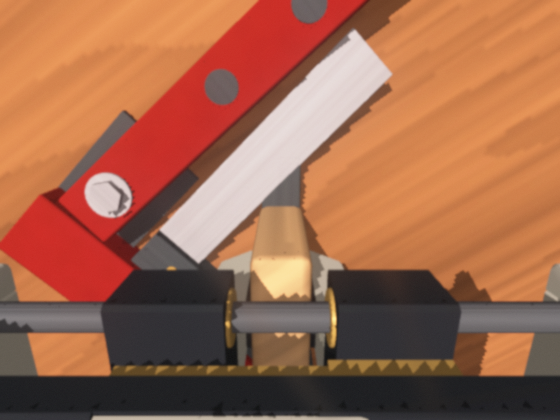

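Call:
{"name": "apply_moves", "arguments": {"increments": [{"grip": 0.1,"linear": [1,0.2,0.1],"turn": [0,0,0]},{"grip": 0.1,"linear": [2,0.4,0.1],"turn": [0,0,0]},{"grip": 0.1,"linear": [3,0.6,0.1],"turn": [0,0,0]},{"grip": 0.1,"linear": [4,0.8,0.1],"turn": [0,0,0]}]}}

```text
time: 16.55
tool_pos: [0.4667, 0.2348, 0.0272]
tool_rot: [3.137, -0.007, -2.152]
contact_force: [-5.3, -5.2, -0.6]
opening: 0.0221
```

```bash
python3 - <<'E'
from h import *
np.set_printoptions(precision=4,suppress=True)
s=observe();print(s['time'],s['tool_pos'],s['tool_rot'],s['contact_force'],s['torque'])
a=save('wrist','w12.png')
cv2.imwrite('pics/w12z.png',cv2.resize(a[0:290,60:420,::-1],None,fx=2,fy=2,interpolation=cv2.INTER_CUBIC))
E
```

```text
16.55 [0.4667 0.2348 0.0272] [ 3.1369 -0.0072 -2.1523] [-5.2916 -5.2003 -0.6113] [-0.7409  0.8925 -0.0798]
```

View pics/w12z.png

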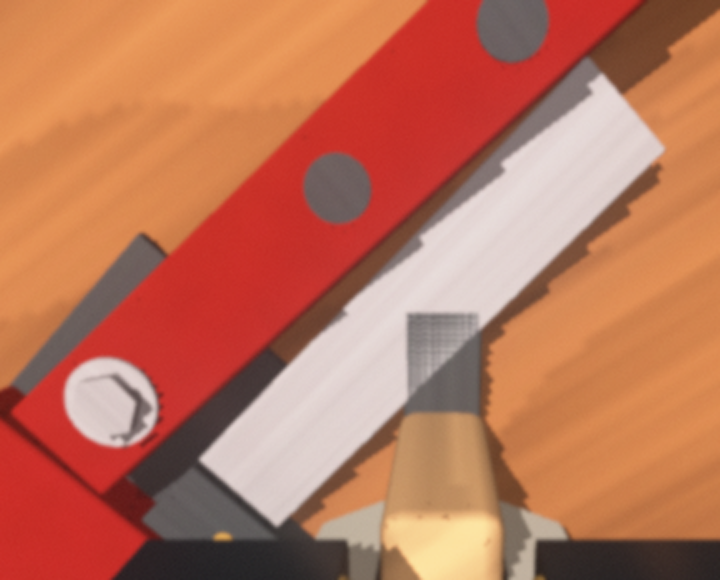

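The long-leg tip is now nearly at the post, and the heel is about 6-8 mm short. Continuing.

Call:
{"name": "apply_moves", "arguments": {"increments": [{"grip": 0.1,"linear": [1,0.2,0.1],"turn": [0,0,0]},{"grip": 0.1,"linear": [2,0.4,0.1],"turn": [0,0,0]},{"grip": 0.1,"linear": [3,0.6,0.1],"turn": [0,0,0]}]}}

```text
time: 16.9
tool_pos: [0.4689, 0.2353, 0.0272]
tool_rot: [3.136, -0.008, -2.153]
contact_force: [-6.1, -7.5, 2.5]
opening: 0.0221
```

```bash
python3 - <<'E'
from h import *
np.set_printoptions(precision=4,suppress=True)
s=observe();print(s['time'],s['tool_pos'],s['tool_rot'],s['contact_force'],s['torque'])
E
```

```text
16.9 [0.4689 0.2353 0.0272] [ 3.1357 -0.0082 -2.1527] [-6.0963 -7.5022  2.5399] [-0.8874  1.1152 -0.2251]
```

Call:
{"name": "apply_moves", "arguments": {"increments": [{"grip": 0.1,"linear": [1,0.2,0.1],"turn": [0,0,0]},{"grip": 0.1,"linear": [2,0.4,0.2],"turn": [0,0,0]},{"grip": 0.1,"linear": [3,0.6,0.3],"turn": [0,0,0]}]}}

```text
time: 17.2
tool_pos: [0.4722, 0.236, 0.0273]
tool_rot: [3.136, -0.008, -2.153]
contact_force: [-4.1, -6.6, -2.0]
opening: 0.0219
```

```bash
python3 - <<'E'
from h import *
np.set_printoptions(precision=4,suppress=True)
s=observe();print(s['time'],s['tool_pos'],s['tool_rot'],s['contact_force'],s['torque'])
a=save('wrist','w13.png')
cv2.imwrite('pics/w13z.png',cv2.resize(a[0:290,60:420,::-1],None,fx=2,fy=2,interpolation=cv2.INTER_CUBIC))
E
```

```text
17.2 [0.4722 0.236  0.0273] [ 3.1359 -0.0079 -2.1528] [-4.1375 -6.5585 -1.9592] [-0.886   0.8481 -0.2651]
```

View pics/w13z.png

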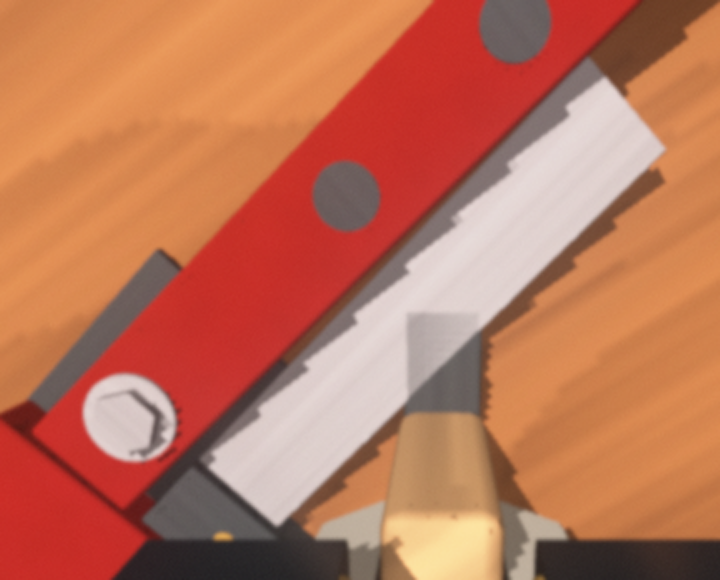

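The post is swinging out, and the base plate isn't obstructing the square. About 4 mm remains at the heel.

Call:
{"name": "apply_moves", "arguments": {"increments": [{"grip": 0.1,"linear": [1,0.3,0],"turn": [0,0,0.02]},{"grip": 0.1,"linear": [2,0.6,0],"turn": [0,0,0.03]},{"grip": 0.1,"linear": [3,0.8,0],"turn": [0,0,0.03]}]}}

```text
time: 17.55
tool_pos: [0.4746, 0.2364, 0.0273]
tool_rot: [3.135, -0.009, -2.15]
contact_force: [-6.5, -7.5, 0.7]
opening: 0.0219
```

```bash
python3 - <<'E'
from h import *
np.set_printoptions(precision=4,suppress=True)
s=observe();print(s['time'],s['tool_pos'],s['tool_rot'],s['contact_force'],s['torque'])
a=save('wrist','w14.png')
cv2.imwrite('pics/w14z.png',cv2.resize(a[0:290,60:420,::-1],None,fx=2,fy=2,interpolation=cv2.INTER_CUBIC))
E
```

```text
17.55 [0.4746 0.2364 0.0273] [ 3.1353 -0.0092 -2.1496] [-6.5345 -7.5489  0.6808] [-1.1468  1.1556 -0.2158]
```

View pics/w14z.png

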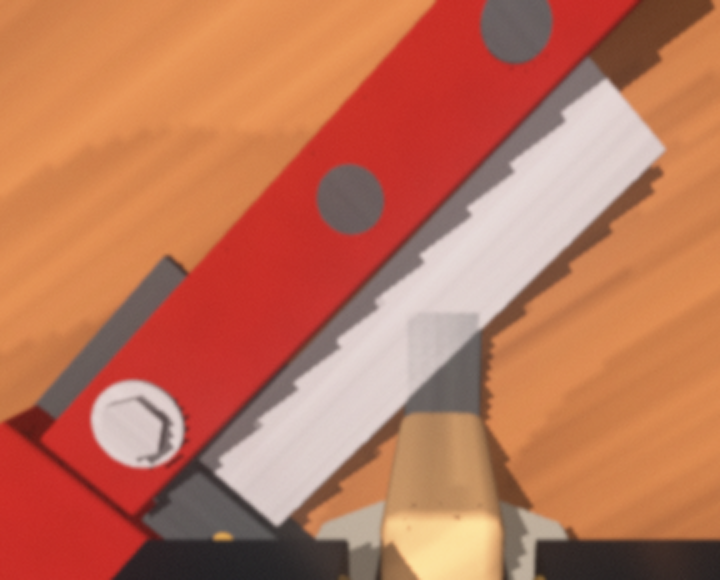

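Call:
{"name": "apply_moves", "arguments": {"increments": [{"grip": 0.1,"linear": [1,0.3,0],"turn": [0,0,0]},{"grip": 0.1,"linear": [2,0.6,0.1],"turn": [0,0,0]},{"grip": 0.1,"linear": [2,0.6,0.1],"turn": [0,0,0]}]}}

```text
time: 17.9
tool_pos: [0.4759, 0.2366, 0.0274]
tool_rot: [3.134, -0.011, -2.15]
contact_force: [-9.8, -10.1, 3.4]
opening: 0.022
```

```bash
python3 - <<'E'
from h import *
np.set_printoptions(precision=4,suppress=True)
s=observe();print(s['time'],s['tool_pos'],s['tool_rot'],s['contact_force'],s['torque'])
a=save('wrist','w15.png')
cv2.imwrite('pics/w15z.png',cv2.resize(a[0:290,60:420,::-1],None,fx=2,fy=2,interpolation=cv2.INTER_CUBIC))
E
```

```text
17.9 [0.4759 0.2366 0.0274] [ 3.1343 -0.0107 -2.1496] [ -9.7513 -10.1211   3.43  ] [-1.4255  1.5206 -0.2686]
```

View pics/w15z.png

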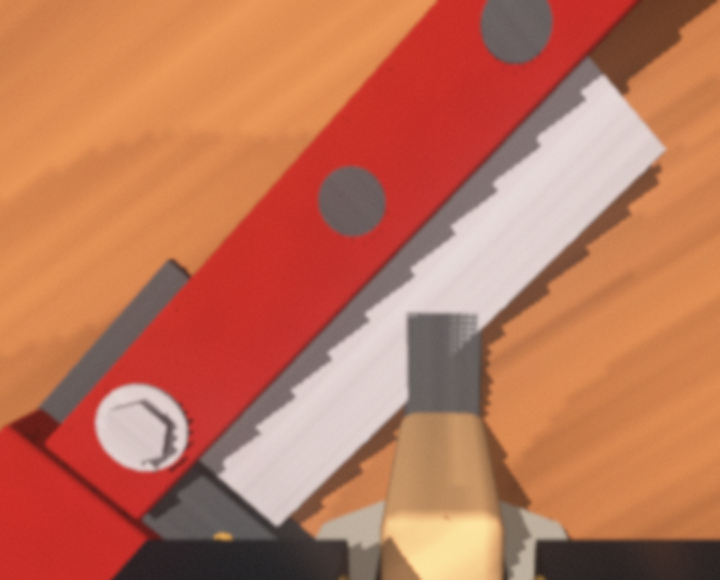

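```bash
cat > gap.py <<'E'
from h import *
import sys
np.set_printoptions(precision=4,suppress=True)
def edges(f,s):
    a=cv2.imread('pics/'+f).astype(int);B,G,R=a[...,0],a[...,1],a[...,2]
    red=(R>90)&(R>3.2*G)&(R>3.0*B)
    top=(R>150)&red   # lit top
    P=[];Q=[]
    for r in range(10,215):
        c=np.where(top[r,60:420])[0]
        if len(c)==0: continue
        x=c.max()+60+.5; P.append((x,r))
    sat=a.max(2)-a.min(2)
    white=(a.min(2)>90)&(sat<45)
    for r in range(85,250):
        c=np.where(white[r,60:420])[0]
        if len(c)<8: continue
        x=c.max()+60+.5
        Q.append((x,r))
    def fit(L,z):
        W=np.array([unproj('wrist',q,z,s)[:2] for q in L])
        for _ in range(6):
            m=W.mean(0);d=np.linalg.svd(W-m)[2][0]; d=d if d[1]<0 else -d
            n=np.array([-d[1],d[0]]);e=(W-m)@n;k=abs(e)<max(2*np.median(abs(e)),.0004);W=W[k]
        return m,d,len(W),e.std()
    return fit(P,.022),fit(Q,.011)
def report(f,s):
    (m,d,n1,e1),(m2,d2,n2,e2)=edges(f,s)
    n=np.array([d2[1],-d2[0]])  # candidate normal
    if n[0]>0:n=-n  # toward -x (square inner)
    print('post n',n1,'e',e1*1e3,'ang',np.degrees(np.arctan2(d[1],d[0]))-90,'leg n',n2,e2*1e3,np.degrees(np.arctan2(d2[1],d2[0]))-90)
    # gap of leg outer face (28mm) from post along leg, y from heel
    for t in (-.06,0,.06):
        p2=m2+d2*t; o=p2-n*.028
        # distance from o to post line
        nn=np.array([d[1],-d[0]]); nn=nn if nn[0]<0 else -nn
        print('gap at',t,((o-m)@nn)*1e3)
E
python3 - <<'E'
from gap import *
s=observe()
report('w15.png',s)
report('w14.png',dict(tool_pos=np.array([.4746,.2364,.0273]),tool_rot=np.array([3.1353,-.0092,-2.1496])))
report('w13.png',dict(tool_pos=np.array([.4722,.2360,.0273]),tool_rot=np.array([3.1359,-.0079,-2.1528])))
report('w12.png',dict(tool_pos=np.array([.4667,.2348,.0272]),tool_rot=np.array([3.1369,-.0072,-2.1523])))
E
```

```text
post n 205 e 0.10445882428745994 ang -168.4629767732913 leg n 121 0.12954968061240404 -168.25082147034436
gap at -0.06 1.4311019253167805
gap at 0 1.2089339192813542
gap at 0.06 0.9867659132459395
post n 205 e 0.10213052859224957 ang -168.99430843167718 leg n 118 0.13462221753039302 -168.27970421708898
gap at -0.06 2.390695474612455
gap at 0 1.6423830920803548
gap at 0.06 0.8940707095481497
post n 204 e 0.09292038674201443 ang -170.1784465681264 leg n 120 0.14723551165475687 -168.4025156178505
gap at -0.06 4.46886510761209
gap at 0 2.609412341235872
gap at 0.06 0.7499595748596596
post n 205 e 0.08739421595552381 ang -172.436291008272 leg n 123 0.1337910715334074 -168.38188193890215
gap at -0.06 9.258710433578715
gap at 0 5.01648565361816
gap at 0.06 0.7742608736577188
```

```bash
python3 - <<'E'
from h import *
import json
np.set_printoptions(precision=4,suppress=True)
def fitl(L,s,z=.02):
    W=np.array([unproj('wrist',q,z,s)[:2] for q in L])
    for _ in range(8):
        m=W.mean(0);d=np.linalg.svd(W-m)[2][0];d=d if d[0]<0 else -d
        n=np.array([-d[1],d[0]]);e=(W-m)@n;k=abs(e)<max(2*np.median(abs(e)),.0004);W=W[k]
    return np.degrees(np.arctan2(d[1],d[0])),m,len(W),e.std()*1e3
t=json.load(open('w3.json'));s3=dict(tool_pos=np.array(t[0]),tool_rot=np.array(t[1]))
a=cv2.imread('pics/w3.png').astype(int);B,G,R=a[...,0],a[...,1],a[...,2]
top=(R>145)&(R>3.2*G)&(R>3*B)
up=[];lo=[]
for c in range(195,300):
    r=np.where(top[60:230,c])[0]+60
    if len(r): up.append((c,r.min()-.5))
for c in range(165,300):
    r=np.where(top[60:230,c])[0]+60
    if len(r): lo.append((c,r.max()+.5))
print('inner',fitl(up,s3));print('outer',fitl(lo,s3))
# current view: sill's left part visible; w15 outer edge & inner
s=observe()
E
```

```text
inner (np.float64(-168.63634328360507), array([0.4166, 0.2849]), 90, np.float64(0.282059313113262))
outer (np.float64(-168.49260849369315), array([0.4171, 0.324 ]), 105, np.float64(0.24094898180261667))
```

View pics/w15.png

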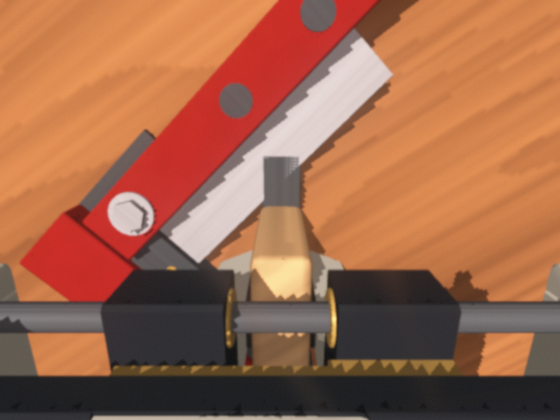

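The edge fit gives post vs long leg 0.2° and square vs sill about 0.3° CCW. The tool is also tilted 0.7°. I'll correct yaw and tilt together and keep pressing.

Call:
{"name": "apply_moves", "arguments": {"increments": [{"grip": 0.1,"linear": [0.2,0.2,0],"turn": [0.03,-0.06,-0.03]},{"grip": 0.1,"linear": [0.5,0.5,0],"turn": [0.05,-0.11,-0.05]},{"grip": 0.1,"linear": [0.7,0.8,0],"turn": [0.05,-0.11,-0.05]},{"grip": 0.1,"linear": [0.7,0.8,0],"turn": [0.05,-0.11,-0.05]}]}}

```text
time: 18.35
tool_pos: [0.4757, 0.2366, 0.0268]
tool_rot: [3.14, -0.003, -2.154]
contact_force: [-10.5, -13.3, 2.3]
opening: 0.0217
```

```bash
python3 - <<'E'
from gap import *
s=observe();print(s['time'],s['tool_pos'],s['tool_rot'],s['contact_force'],s['torque'])
a=save('wrist','w16.png');report('w16.png',s)
E
```

```text
18.35 [0.4757 0.2366 0.0268] [ 3.1403 -0.0026 -2.1537] [-10.4891 -13.2717   2.2864] [-1.942   1.7265  0.1296]
post n 205 e 0.10291437590237905 ang -168.43864598003105 leg n 125 0.12932681412012328 -168.31895101973555
gap at -0.06 1.321900067207355
gap at 0 1.1965558890669994
gap at 0.06 1.0712117109266464
```

The square is flat again: z is back to 0.0268 and tilt 0.2°. I'll make one small trim to settle the short leg on the sill and firm up the press.

Call:
{"name": "apply_moves", "arguments": {"increments": [{"grip": 0.1,"linear": [0.2,0.4,-0.1],"turn": [0,-0.02,-0.02]},{"grip": 0.1,"linear": [0.4,0.8,-0.2],"turn": [0.01,-0.03,-0.04]},{"grip": 0.1,"linear": [0.4,0.8,-0.2],"turn": [0.01,-0.03,-0.04]},{"grip": 0.1,"linear": [0.4,0.8,-0.2],"turn": [0.01,-0.03,-0.04]}]}}

```text
time: 18.8
tool_pos: [0.4756, 0.2367, 0.0268]
tool_rot: [-3.141, -0.002, -2.157]
contact_force: [-11.6, -16.0, 6.3]
opening: 0.022
```

```bash
python3 - <<'E'
from gap import *
s=observe();print(s['time'],s['tool_pos'],s['tool_rot'],s['contact_force'],s['torque'])
a=save('wrist','w17.png');report('w17.png',s)
b=save('side','s17.png');c=save('scene','c17.png')
cv2.imwrite('pics/s17z.png',cv2.resize(b[250:350,150:290,::-1],None,fx=5.5,fy=5.5,interpolation=cv2.INTER_CUBIC))
E
```

```text
18.8 [0.4756 0.2367 0.0268] [-3.141  -0.0017 -2.1572] [-11.5941 -16.0162   6.3041] [-2.4857  2.1012  0.2499]
post n 205 e 0.10454369759030716 ang -168.42860713088763 leg n 124 0.1303607793967252 -168.41996903874485
gap at -0.06 1.3476596068284825
gap at 0 1.3386138179238487
gap at 0.06 1.3295680290192209
```

View pics/s17z.png

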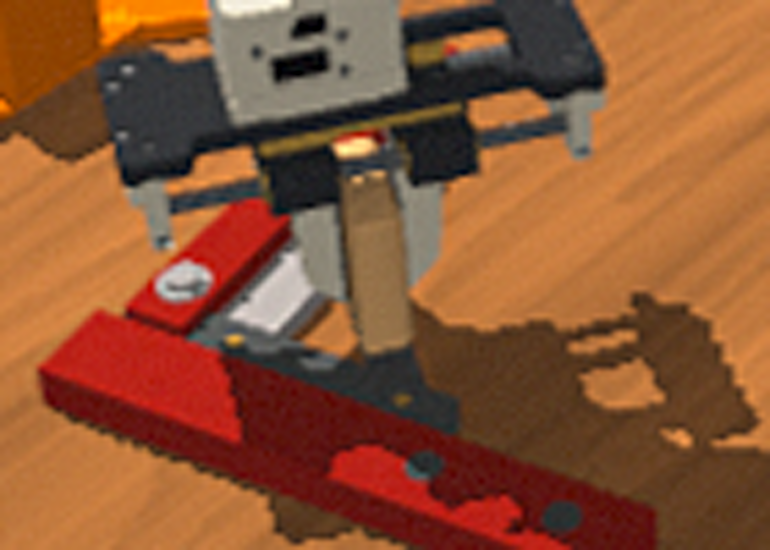

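View pics/w17.png

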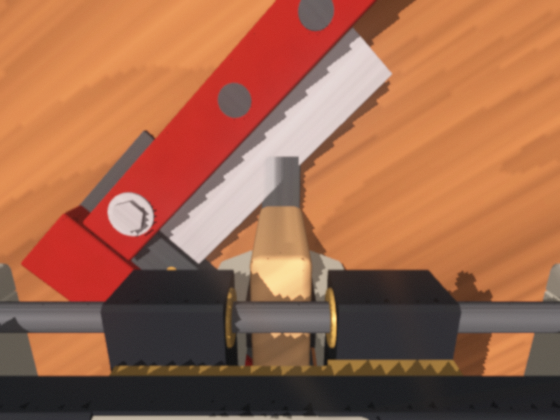

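The leg and post read parallel, both at -168.4°. The measured gap is a constant 1.3 mm against a contact baseline of about 0.8-1.0 mm, so contact with the post is uncertain. I'll press harder towards the post.

Call:
{"name": "apply_moves", "arguments": {"increments": [{"grip": 0.1,"linear": [0.8,0,0.1],"turn": [0,0,0]},{"grip": 0.1,"linear": [1.6,0,0.2],"turn": [0,0,0]},{"grip": 0.1,"linear": [2.4,0.1,0.3],"turn": [0,0,0]},{"grip": 0.1,"linear": [2.4,0.1,0.3],"turn": [0,0,0]}]}}

```text
time: 19.35
tool_pos: [0.4757, 0.2367, 0.027]
tool_rot: [3.139, -0.005, -2.157]
contact_force: [-19.2, -16.9, 11.9]
opening: 0.0215
```

```bash
python3 - <<'E'
from gap import *
s=observe();print(s['time'],s['tool_pos'],s['tool_rot'],s['contact_force'],s['torque'])
a=save('wrist','w18.png');report('w18.png',s)
E
```

```text
19.35 [0.4757 0.2367 0.027 ] [ 3.1389 -0.0049 -2.1569] [-19.2166 -16.9448  11.9294] [-2.3701  3.0362  0.3469]
post n 205 e 0.11395463815455194 ang -168.46099323166408 leg n 125 0.13258766338663885 -168.37005667611052
gap at -0.06 1.3263103757034724
gap at 0 1.231081877393986
gap at 0.06 1.1358533790845042
```

Call:
{"name": "apply_moves", "arguments": {"increments": [{"grip": 0.1,"linear": [0,-0.3,0.3],"turn": [0.02,-0.04,0]},{"grip": 0.1,"linear": [0,-0.6,0.5],"turn": [0.02,-0.04,0]},{"grip": 0.1,"linear": [0,-0.6,0.5],"turn": [0.02,-0.04,0]}]}}

```text
time: 19.7
tool_pos: [0.4756, 0.2367, 0.0267]
tool_rot: [3.141, -0.0, -2.157]
contact_force: [-16.7, -11.4, 4.3]
opening: 0.0215
```

```bash
python3 - <<'E'
from gap import *
s=observe();print(s['time'],s['tool_pos'],s['tool_rot'],s['contact_force'],s['torque'])
a=save('wrist','w19.png');report('w19.png',s)
a=cv2.imread('pics/w19.png')
cv2.imwrite('pics/w19z.png',cv2.resize(a[160:300,10:230],None,fx=3.6,fy=3.6,interpolation=cv2.INTER_CUBIC))
E
```

```text
19.7 [0.4756 0.2367 0.0267] [ 3.1407 -0.0003 -2.157 ] [-16.7225 -11.4197   4.3466] [-2.0779  2.9848  0.2949]
post n 205 e 0.1073179745830263 ang -168.41138308412872 leg n 125 0.1283745219930328 -168.40429096041848
gap at -0.06 1.2906021831293677
gap at 0 1.2831753285661933
gap at 0.06 1.2757484740030245
```

View pics/w19z.png

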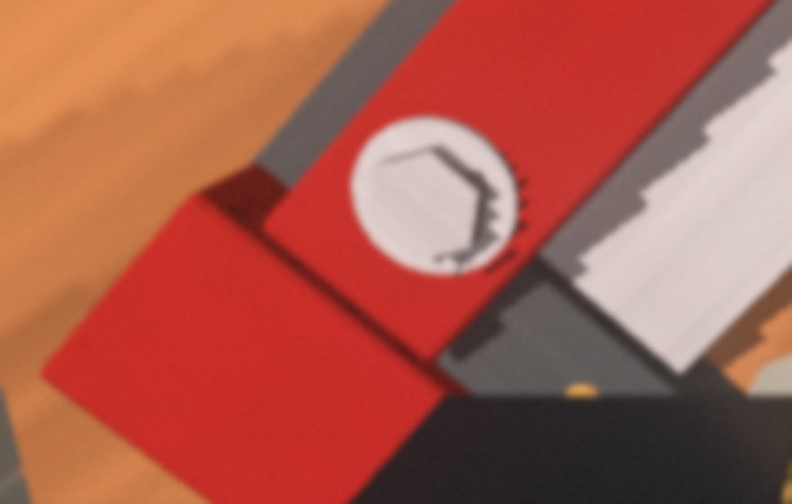

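```bash
python3 - <<'E'
from gap import *
s=observe()
def sill(f,s):
    a=cv2.imread('pics/'+f);a=cv2.GaussianBlur(a,(3,3),0).astype(float);R=a[...,2];G=a[...,1]
    g=cv2.imread('pics/'+f).astype(float)[...,2]
    inn=[];out=[]
    # inner edge: walk along normal from sill top (approx line (67,213)->(132,270)) 
    p0=np.array([67.,213.5]);p1=np.array([131.,268.5]);d=(p1-p0)/np.linalg.norm(p1-p0);n=np.array([d[1],-d[0]]) # toward up-right
    import scipy.ndimage as nd
    for t in np.linspace(3,60 if True else 0,40):
        q=p0+d*t; k=np.arange(-5,6,.1); v=nd.map_coordinates(g,[ (q[1]+n[1]*k),(q[0]+n[0]*k)],order=1)
        # first falling below mid between top level and dark
        hi=v[:20].mean(); lo=v.min(); 
        i=np.where(v<(hi+lo)/2)[0]
        if len(i): inn.append(q+n*k[i[0]])
    W=np.array([unproj('wrist',q,.02,s)[:2] for q in inn])
    for _ in range(6):
        m=W.mean(0);dd=np.linalg.svd(W-m)[2][0];dd=dd if dd[0]<0 else -dd
        e=(W-m)@[-dd[1],dd[0]];k=abs(e)<max(2*np.median(abs(e)),.0002);W=W[k]
    o0=np.array([21.8,264.]);o1=np.array([70.,300.])
    return np.degrees(np.arctan2(dd[1],dd[0])),len(W),e.std()*1e3,m,W[0],W[-1]
r=sill('w19.png',s);print(r)
m=r[3];(pm,pd,_,_),(lm,ld,_,_)=edges('w19.png',s)
# intersection of leg outer line and sill line -> check distance of short leg outer... heel in frame
E
```

```text
(np.float64(-169.08948811333647), 40, np.float64(0.06315990785006775), array([0.5426, 0.3096]), array([0.5559, 0.3121]), array([0.5289, 0.3068]))
```

Contact with the post is solid: about 7 N is left over after friction, with no motion. The last check is post against sill, using the fixed scene camera with the sill from the first picture and the post from now.

```bash
cat > ang.py <<'E'
from h import *
import scipy.ndimage as nd
np.set_printoptions(precision=3,suppress=True)
C=np.array([.5189,.3045]);a=np.radians(-168.57);X=np.array([np.cos(a),np.sin(a)]);Y=np.array([-np.sin(a),np.cos(a)])
def line(n,img,A,B,z,ch,sh=0,w=4):
    P=[np.r_[C+X*p[0]/1e3+Y*p[1]/1e3,z] for p in (A,B)]
    u=proj(n,np.array(P)); 
    for it in range(4):
        d=(u[1]-u[0]);L=np.linalg.norm(d);d/=L;nn=np.array([-d[1],d[0]])
        k=np.arange(-w,w+.01,.1);pts=[]
        for t in np.linspace(.0,1,40)*L:
            q=u[0]+d*t;v=nd.gaussian_filter1d(nd.map_coordinates(img[...,ch].astype(float),[q[1]+nn[1]*k,q[0]+nn[0]*k],order=1),5)
            g=abs(np.gradient(v));g[:8]=0;g[-8:]=0;i=g.argmax()
            if g[i]>.8: pts.append((t,k[i]))
        pts=np.array(pts)
        for _ in range(6):
            c=np.polyfit(pts[:,0],pts[:,1],1);e=pts[:,1]-np.polyval(c,pts[:,0]);pts=pts[abs(e)<max(2*np.median(abs(e)),.15)]
        u=np.array([u[0]+nn*np.polyval(c,0),u[1]+nn*np.polyval(c,L)]);w=2.5
    W=[unproj(n,q,z)[:2] for q in u];dd=W[1]-W[0]
    return np.degrees(np.arctan2(dd@Y,dd@X)),len(pts),e.std(),u.ravel()
E
python3 - <<'E'
from ang import *
c0=cv2.imread('pics/scene0.png');s0=cv2.imread('pics/side0.png')
c=save('scene','c19.png')[:,:,::-1];b=save('side','s19.png')[:,:,::-1]
G=1;R=2
for n,i0,i1 in(('scene',c0,c),('side',s0,b)):
    w=5
    print(n,'sill0 inner',line(n,i0,(15,0),(210,0),.02,R if n=='scene' else G,w=w))
    print(n,'sill0 outer',line(n,i0,(-35,-40),(215,-40),.02,G if n=='scene' else R,w=w))
    for nm,im in (('0',i0),('now',i1)):
        th=.06 if nm=='0' else 0.
        f=lambda x,y:(x+th*(y-25),y)
        try:
            print(n,'post outer',nm,line(n,im,f(-30,20),f(-30,215),.022,G,w=w))
            print(n,'post inner',nm,line(n,im,f(0,20),f(0,215),.022,G if n=='scene' else R,w=w))
        except Exception as ex: print(ex)
E
```

```text
scene sill0 inner (np.float64(0.04194283281415834), 40, np.float64(0.1498743219592311), array([340.692, 179.773, 294.156, 168.834]))
scene sill0 outer (np.float64(-0.3178936032354896), 28, np.float64(0.07889137342147211), array([357.331, 178.343, 297.785, 164.441]))
scene post outer 0 (np.float64(86.3145548087531), 34, np.float64(0.11276563236172946), array([351.903, 186.496, 326.517, 210.024]))
scene post inner 0 (np.float64(85.96658029299972), 35, np.float64(0.1016306631042291), array([342.583, 182.875, 316.431, 205.715]))
scene post outer now (np.float64(90.17426175406872), 35, np.float64(0.07352659293530868), array([351.827, 186.164, 329.884, 210.766]))
scene post inner now (np.float64(90.34763352061988), 29, np.float64(0.07805498201262769), array([342.471, 182.785, 319.977, 207.004]))
side sill0 inner (np.float64(0.07774906963293111), 31, np.float64(0.07150244974370265), array([187.88 , 313.034, 265.671, 340.864]))
side sill0 outer (np.float64(0.05779299696160878), 38, np.float64(0.0838254667205006), array([158.363, 317.289, 258.567, 354.698]))
side post outer 0 (np.float64(86.35081438250877), 26, np.float64(0.07555360749974079), array([176.832, 300.634, 226.739, 257.581]))
side post inner 0 (np.float64(86.12322548636732), 34, np.float64(0.06730045025183705), array([187.238, 304.012, 236.515, 260.308]))
side post outer now (np.float64(92.82174028389228), 19, np.float64(0.3314818309379088), array([177.463, 301.214, 221.297, 254.747]))
side post inner now (np.float64(97.34442552952055), 40, np.float64(1.0932139841755595), array([191.618, 308.298, 230.332, 256.854]))
```

```bash
python3 - <<'E'
from gap import *
S=lambda p,r:dict(tool_pos=np.array(p),tool_rot=np.array(r))
for f,s in (('w9.png',S([.45717,.23273,.02708],[3.13572,-.00936,-2.1517])),('w10.png',S([.4571,.2327,.027],[3.1366,-.0079,-2.1521])),('w11.png',S([.4626,.2339,.0272],[3.1369,-.0074,-2.1522])),('w8.png',S([.4403,.22957,.02676],[-3.14043,-.00132,-2.15681])),('w19.png',observe())):
    (m,d,n1,e1),(m2,d2,n2,e2)=edges(f,s)
    print(f,np.degrees(np.arctan2(d[1],d[0]))-90,n1,e1*1e3,np.degrees(np.arctan2(d2[1],d2[0]))-90,'tool psi',np.degrees(s['tool_rot'][2])-45)
E
```

```text
w9.png -172.43918577598095 205 0.08696764177014504 -168.2571772315404 tool psi -168.28332877829922
w10.png -172.43771809433883 205 0.08911850299222016 -168.2861207340316 tool psi -168.30624709010448
w11.png -172.43863947304786 205 0.08743945874965196 -168.30846894235577 tool psi -168.31197666805576
w8.png -172.41880953317258 203 0.08006608358203404 -168.50692296471306 tool psi -168.57611021161108
w19.png -168.40833920846882 205 0.1073042310533722 -168.40163795682463 tool psi -168.58494824597494
```

The wrist fits give a post swing of 4.03° from an initial lean of about -3.78 ± 0.1°, which leaves it about 0.2° past square. I'll make a small CW trim while pressing, to check the short leg seats on the sill.

Call:
{"name": "apply_moves", "arguments": {"increments": [{"grip": 0.1,"linear": [0.2,0.5,0],"turn": [0,0,-0.03]},{"grip": 0.1,"linear": [0.4,0.9,0],"turn": [0,0,-0.05]},{"grip": 0.1,"linear": [0.4,0.9,0],"turn": [0,0,-0.05]},{"grip": 0.1,"linear": [0.4,0.9,0],"turn": [0,0,-0.05]}]}}

```text
time: 20.25
tool_pos: [0.4756, 0.2367, 0.0268]
tool_rot: [3.141, -0.002, -2.161]
contact_force: [-18.8, -17.3, 6.3]
opening: 0.0217
```

```bash
python3 - <<'E'
from gap import *
s=observe();print(s['time'],s['tool_pos'],s['tool_rot'],s['contact_force'],s['torque'],np.degrees(s['tool_rot'][2])-45)
a=save('wrist','w20.png');report('w20.png',s)
E
```

```text
20.25 [0.4756 0.2367 0.0268] [ 3.1408 -0.0023 -2.1612] [-18.7987 -17.2619   6.256 ] [-2.5101  3.0614  0.6013] -168.82570306217966
post n 205 e 0.11729604862417396 ang -168.44560622119707 leg n 124 0.15357337487331293 -168.40755962365358
gap at -0.06 1.3294569059671448
gap at 0 1.289614605116286
gap at 0.06 1.249772304265425
```

The tool yaw turned 0.24°, but the leg stayed at -168.41° and Mz rose to 0.6. So the short leg is seated on the sill, and the post matches the leg within 0.04°. I'll relax the excess twist and hold.

Call:
{"name": "apply_moves", "arguments": {"increments": [{"grip": 0.1,"linear": [0,0,0],"turn": [0,-0.01,0.03]},{"grip": 0.1,"linear": [0,0,0],"turn": [0,-0.01,0.03]},{"grip": 0.1,"linear": [0,0,0],"turn": [0,-0.01,0.03]},{"grip": 0.1,"linear": [0,0,0],"turn": [0,-0.01,0.03]},{"grip": 0.1,"linear": [0,0,0],"turn": [0,-0.01,0.03]},{"grip": 0.1,"linear": [0,0,0],"turn": [0,-0.01,0.03]}]}}

```text
time: 20.9
tool_pos: [0.4757, 0.2367, 0.0268]
tool_rot: [3.142, -0.002, -2.159]
contact_force: [-18.5, -16.5, 7.5]
opening: 0.0217
```

```bash
python3 - <<'E'
from gap import *
s=observe();print(s['time'],s['tool_pos'],s['tool_rot'],s['contact_force'],s['torque'],s['opening'],np.degrees(s['tool_rot'][2])-45)
a=save('wrist','w21.png');report('w21.png',s)
c=save('scene','c21.png')
E
```

```text
20.9 [0.4757 0.2367 0.0268] [ 3.1415 -0.0015 -2.1587] [-18.4896 -16.4595   7.4915] [-2.4736  3.1751  0.4251] 0.021666259353755952 -168.68474715284287
post n 205 e 0.11261129134392663 ang -168.444685572906 leg n 116 0.14378485343794117 -168.38685559808874
gap at -0.06 1.3499585292687954
gap at 0 1.2893991315366797
gap at 0.06 1.228839733804563
```

View pics/c21.png

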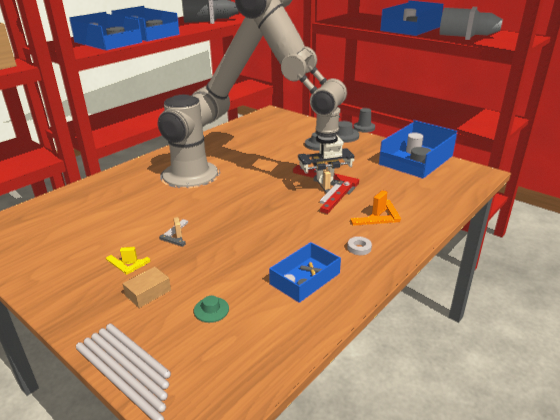

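The scene shows the square seated in the frame corner near (340,190). The carton, flange, bin, bearing and look-alike squares are where they started. The state is steady, so I'm handing in.

```bash
python3 - <<'E'
from h import *
print(hand_in())
E
```

```text
the job is handed in; nothing more can be done
None
```

I gripped the larger wooden-handled square and slid it along the bench to the frame. I seated it on the sill, then pushed it along the sill so it swung the post out about 4°. I handed in at about 21 s, still gripping and pressing.

**Last checks that passed:**
- **Post against long leg:** they read parallel within about 0.06°.
- **Short leg on the sill:** it looks seated. Twisting the tool a further 0.24° clockwise did not turn the square, and the twisting moment rose.
- **Pressing force:** about 18 N in x and 16 N in y, steady. The opening was 21.7 mm on the 22 mm handle.
- **Level:** the tool was upright within about 0.1°.
- **Other parts:** they looked unmoved in the final scene picture.

**Checks that disagreed:**
- **Post against sill:** the fixed scene camera put the post 0.3–0.4° past square, about its own error. The swing seen by the wrist camera gave about 0.25° past. A short stretch of sill edge in one wrist picture suggested up to 0.7°, which I judged unreliable.
- **Gap reading:** the fitted gap between leg and post stayed at about 1.3 mm. I took this as a camera offset, because pressing harder did not close it.

**Flat on the bench:** during parts of the slide the square's weight was partly or fully carried by the gripper. Near the end it also tilted by about 0.7° for about a second, which I levelled before the final press.

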